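Set the slide of the measuring board to the scribed line

ROBOT

A 7-joint arm with a two-finger parallel gripper is mounted at the origin on a cart in front of the work surface, level with it; the furniture and walls round the work are solid. World frame = base frame: x ahead of the robot, y to its left, z up, the work surface at z = 0. Lengths are in m, angles in degrees, forces in N, time in s.
With the tool pointing down it reaches from about 0.425 to 0.925 m from the base axis. Payload 6.8 kg.
Tool frame: the origin (TCP) lies at the very end of the fingers, on their centre line; the grasp point (between the pads) lies bot.grasp_offset behind it (bot.grasp_offset is the distance from the TCP to the grasp point, in m); z points along the fingers, y is the line along which they close (so a half turn about z gives the same grasp; the last joint's range is limited). The gripper opens to 88 mm and grips with 3 to 60 N. Pads are 20 mm wide; open, the fingers measure 115 mm over their backs; the gripper's body (75 mm by 178 mm) begins 61 mm behind the grasp point.
Start: joints at [65.311, 27.33, 1.283, 89.118, -0.659, 63.558, -4.761], TCP at [0.214, -0.64, 0.191] pointing down, gripper open.
Joint ranges: [-169.35, 169.35], [-19.33, 120.38], [-80.79, 83.38], [13.8, 139.57], [-78.32, 258.32], [9.67, 109.79], [-169.56, 169.56]. Speed limits (degrees/s): [136.94, 136.94, 180, 180, 180, 180, 180].

INTERFACE

Orientations are given as a 3x3 rotation matrix whose columns are the frame's x, y, z axes.
In Python, from station import bot gives the robot as it stands.
- The arm moves only by the tool play_rows, never from a script. Its argument "motion" is a list of rows, each a list of 7 numbers: the shift along the tool's x, y, z in m, then the turn, a rotation vector about the tool's x, y, z in units of 6 degrees (1.0 is 6 degrees), then the finger opening in m, from 0 to 0.0878. In form: [[dx, dy, dz, ax, ay, az, jaw], ...]. A call has exactly 5 rows; each row shifts and turns the commanded pose from where the row before left it, along the tool's axes as they then stand; what a row does not reach is not made up. A row lasts 1/12 s, in which the tool goes at most 41.7 mm and 7.16 degrees, less where a joint would pass 70% of its speed; a pose out of reach is approached as far as the arm can. A call with a gripper value outside its range is refused whole. The fingers move at their own pace and stop on an object; "force" is the grip in N (left out, the last holds). Time passes only in rows, so rows that do not move let the fingers close, or fill a call up. It gives the time, the measured TCP pose, the force, the opening and the grip force at its end, in the units of the state.
- bot.read_state(): the state, without advancing time (a new reading comes with each control period).
- bot.get_image(name): name is "scene" or "top"; returns (picture, depth): 384x512x3 uint8, red, green, blue; 384x512 float32, m along the optical axis (not along the pixel's ray), 0 where there is no reading.
- bot.camera_model(name): a dict with "fx", "fy", "cx", "cy" (pixels), "dist_coeffs" ([k1, k2, p1, p2, k3] as OpenCV has them; the pictures are not rectified), "pose" (4x4, takes a point from camera to world coordinates). Camera axes: x right, y down, z forward; pixel columns grow to the right and rows downward; lengths in m; the calibration is good to about 2 mm. A picture is of the moment at which its call begins. camera_model takes no time and is no camera call.
- bot.job_done(): hands the job in; it is judged then, once.
The state is a dict: "clock": time; "joints": joint angles; "dq": joint speeds; "effort": joint torques, N m; "ee_pos": TCP position; "tool_rot": TCP orientation; "contact_force": force on the tool from outside, world axes, zero at the start; "ft_torque": the same for the moment, N m; "width": finger opening in m; "gripper_force": force on a finger pad.
Only numpy, scipy, OpenCV 4.12 (cv2) and the standard library are available. Lean on these libraries where they do the work, as an engineer would, in place of code of your own. Each camera call takes 0.05 s, during which the arm holds its last target. There are 200 camera calls.

TASK

Get the measuring board ready for the next find: first take the film can that was left in the board's channel and stand it upright in the white dish. Then fetch the wooden slide from its cradle, set it flat into the channel at the open end, well short of the scribed line, with its metal face towards the headboard, and let go of it. Finally push it along the bed, without lifting it, until the bottom edge of its metal face meets the scribed line, squarely and without overrunning it, and leave the second can, the instrument case, the scissors and the small sherd where they lie.

Things in the scene. Friction and masses are not known exactly. Their poses are not given: they have to be found in the camera images.
- board: Measuring board, fixed: wooden base 320 x 100 x 10 mm lying flat. Origin: centre of its underside; x runs along its channel to the headboard, an upright plate 62 mm high across the far end (x = 132 to 148 mm). The channel's bed is the base's top, 10 mm up. Rails (x = -160 to 110 mm) rise 35 mm above the bed, outer faces y = +-50 mm. The ticks on one rail have no meaning here.
- line (a point): Middle of the scribed line, on the bed: one dark line, 1.4 mm wide, straight across the bed and up over both rails, 25 to 80 mm towards the headboard from the board's centre. Axes as the board's: x towards the headboard, y along the line.
- channel_mouth (a point): Middle of the bed at the open end: board frame (-160, 0, 10) mm. The channel is 69 mm wide between the rails, straight for 28 mm above the bed, then bevelled out to 77 mm. There is nothing beyond the open end but the desk.
- slide: Loose wooden block, 50 (x) x 64 (y) x 28 mm high, 0.2 to 0.35 kg. Origin: centre of its underside. Metal plate on the full-height front (x = 25 mm); the back (x = -25) is 20 mm high, above it a step 8 mm deep. In the cradle only its ends (y = +-32) can be gripped, in the channel only its front and back, so it must be set down in between and gripped anew.
- slide_edge (a point): Middle of the bottom edge of the slide's metal measuring face: slide frame (25, 0, 0) mm.
- cradle: The slide's cradle, fixed, dark wood: base 72 (x) x 56 (y) x 6 mm with two cheeks 42 mm high in front of and behind the slide (x = +-27 to +-35 mm); open at both ends (y). Origin: centre of its underside. The slide lies on the base with the same axes (about 2 mm play).
- can: The film can that stands in the channel, in the slide's way: black cylinder with grey lid, 31 mm in diameter, lid 34 mm, 51 mm tall, 50 g. Origin: centre of its underside, z up.
- dish: White foam dish, 132 (x) x 182 (y) x 24 mm, loose, 0.2 kg; flat floor about 5 mm up, about 90 x 140 mm. Origin: centre of its underside.
- spare_can: Another can like the first, standing on the desk near its front edge: a bystander, as are the things below. Origin: centre of its underside.
- case: Flat instrument case, 137 (x) x 190 (y) x 38 mm. Origin: centre of its underside.
- scissors: Scissors lying flat, 87 (x) x 199 (y) x 9 mm. Origin: centre of their underside.
- sherd: Small flat pot sherd on the desk between board and front edge, 27 (x) x 37 (y) x 11 mm. Origin: centre of its underside.
Not all that is in view belongs to the job. There is more than one size of the slide; the one meant has the size given above.

How it is judged:
By the outcome, as a careful person would: the job done as asked, in the order asked, and still so for the second after the job is handed in, with the robot touching nothing.
It also fails if it takes over 72 s, if anything falls off the work surface, if the arm or the gripper's body presses on something with over 40 N, if the wrist force passes 120 N, or if a joint passes its speed limit or range.

## Working session

There is one attempt and no reset: what is moved stays moved. The work goes in short steps, Python scripts to look and compute and a tool call to move; the robot and the scene stay as the last step left them, time stands still between calls to the robot, and variables do not carry over. Pictures are saved under pics/ and viewed, at most 10 in all, crops included, and the job is handed in when it is done.

Besides the shell and the picture viewer there is one more tool, called after "Call:" by a JSON object that holds its "method" and its "body", one argument or row to a line. play_rows: Moves the arm, as the interface text tells. Its arguments: {"type":"object","properties":{"motion":{"type":"array","items":{"type":"array","items":{"type":"number"}}},"force":{"type":"number"}},"required":["motion"]}

```bash
ls; mkdir -p pics; cat > h.py <<'E'
import numpy as np,cv2,json
from station import bot
def snap(n,f):
    im,d=bot.get_image(n); cv2.imwrite(f'pics/{f}.png',im[:,:,::-1]); np.savez(f'pics/{f}.npz',im=im,d=d,pose=bot.camera_model(n)['pose']); return im,d
def ray(n,uv,pose=None):
    c=bot.camera_model(n);K=np.array([[c['fx'],0,c['cx']],[0,c['fy'],c['cy']],[0,0,1]])
    p=cv2.undistortPoints(np.array(uv,float).reshape(-1,1,2),K,np.array(c['dist_coeffs'])).reshape(-1,2)
    T=np.array(c['pose'] if pose is None else pose)
    return T[:3,3],(T[:3,:3]@np.c_[p,np.ones(len(p))].T).T
def at(n,uv,z,pose=None):
    o,r=ray(n,uv,pose); return o+r*((z-o[2])/r[:,2])[:,None]
def dep(n,uv,d,pose=None):
    o,r=ray(n,uv,pose); return np.array([o+r[i]*d[int(v),int(u)] for i,(u,v) in enumerate(uv)])
def proj(n,P,pose=None):
    c=bot.camera_model(n);K=np.array([[c['fx'],0,c['cx']],[0,c['fy'],c['cy']],[0,0,1]])
    T=np.linalg.inv(np.array(c['pose'] if pose is None else pose))
    return cv2.projectPoints(np.array(P,float).reshape(-1,1,3),cv2.Rodrigues(T[:3,:3])[0],T[:3,3],K,np.array(c['dist_coeffs']))[0].reshape(-1,2)
E
python3 - <<'E'
from h import *
a,_=snap('scene','s0');b,_=snap('top','t0')
for n in('scene','top'):
    c=bot.camera_model(n);print(n,c['fx'],c['fy'],np.round(c['pose'],3).tolist())
s=bot.read_state();print(s,bot.grasp_offset)
E
```

```text
pics
scene 442.72791240257135 442.72791240257135 [[0.432, -0.443, 0.786, -0.398], [-0.902, -0.214, 0.375, -0.368], [0.002, -0.87, -0.492, 0.592], [0.0, 0.0, 0.0, 1.0]]
top 347.95086483561045 347.95086483561045 [[0.016, -0.985, 0.173, 0.385], [-1.0, -0.019, -0.012, 0.079], [0.015, -0.172, -0.985, 0.884], [0.0, 0.0, 0.0, 1.0]]
{'clock': 0.1, 'joints': array([65.31173291, 27.37075929,  1.28093509, 89.17013435, -0.65761112,
       63.55893407, -4.76099727]), 'dq': array([-0.06243947, -0.12611026,  0.00827954, -0.14078268, -0.073384  ,
        0.05033001,  0.10721699]), 'effort': array([ 4.94213600e-03, -5.84088457e+01,  1.53978601e+00, -2.73313022e+01,
       -5.42735704e-02,  1.30748941e-02,  1.04600824e-04]), 'ee_pos': array([ 0.21390687, -0.63959672,  0.1899013 ]), 'tool_rot': array([[ 9.48346227e-01,  3.17236530e-01, -6.45641477e-04],
       [ 3.17237155e-01, -9.48345085e-01,  1.47917395e-03],
       [-1.43042909e-04, -1.60759050e-03, -9.99998698e-01]]), 'contact_force': array([1.00442467, 0.9111671 , 0.40973865]), 'ft_torque': array([-0.04085609,  0.04011939, -0.00222183]), 'gripper_force': 0.0, 'width': 0.0877575958615665} 0.0187
```

View pics/t0.png

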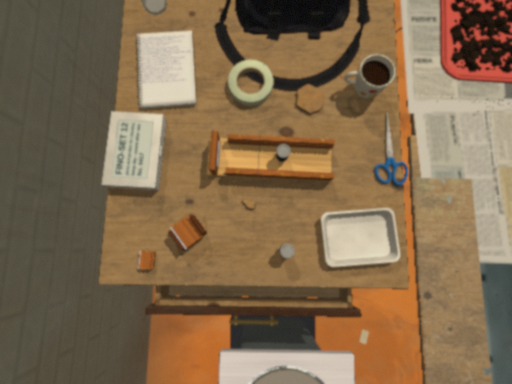

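View pics/s0.png

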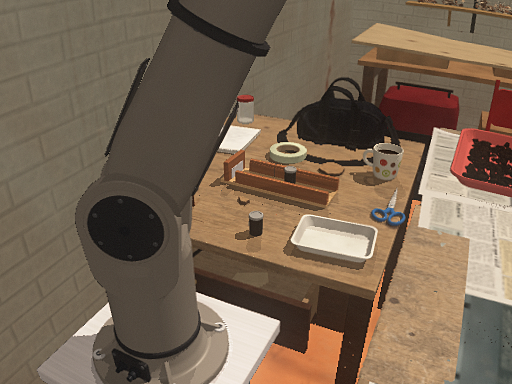

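```bash
python3 - <<'E'
import cv2,numpy as np
im=cv2.imread('pics/t0.png')
a=cv2.resize(im[120:190,200:345],None,fx=5.5,fy=5.5,interpolation=cv2.INTER_CUBIC)[:, :798]
cv2.imwrite('pics/c1.png',a)
b=cv2.resize(im[205:275,125:215],None,fx=8,fy=8,interpolation=cv2.INTER_CUBIC)
cv2.imwrite('pics/c2.png',b)
E
```

```text
(no output)
```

View pics/c1.png

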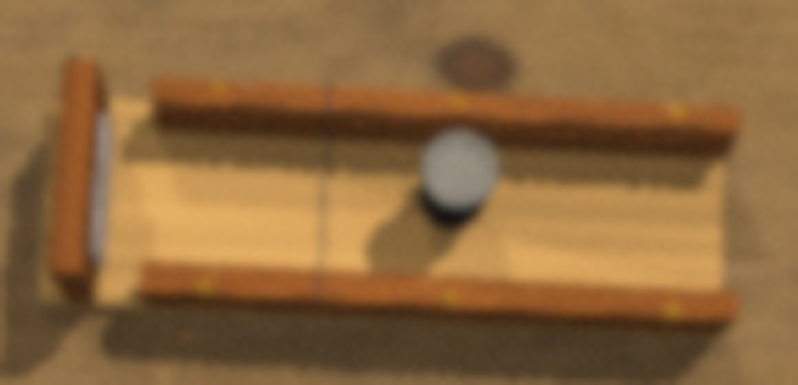

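View pics/c2.png

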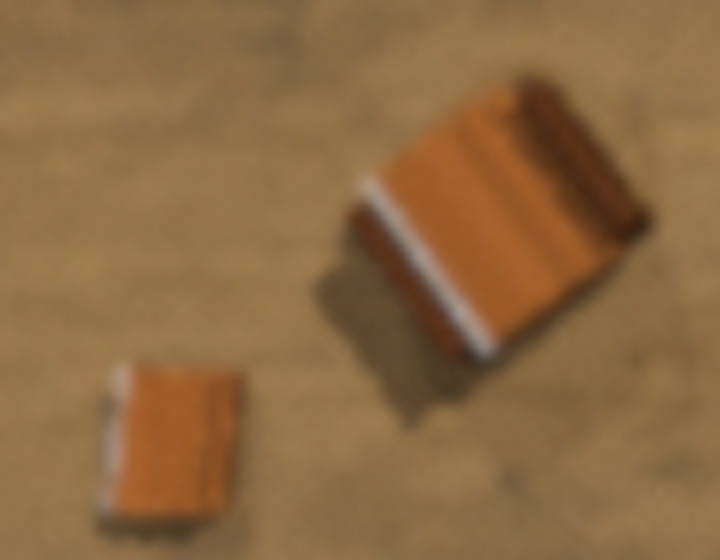

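```bash
python3 - <<'E'
from h import *
d=np.load('pics/t0.npz')['d']; ds=np.load('pics/s0.npz')['d']
def c1(p): return [((x+.5)/5.5-.5+200,(y+.5)/5.5-.5+120) for x,y in p]
def c2(p): return [((x+.5)/8-.5+125,(y+.5)/8-.5+205) for x,y in p]
P=lambda l,a:print(l,(np.round(a,4)).tolist())
P('rails',at('top',c1([(155,78),(742,105),(140,297),(735,325)]),.045))
P('bedend',at('top',c1([(725,165),(722,290)]),.01))
P('line bed',at('top',c1([(326,170),(321,260)]),.01))
P('line rails',at('top',c1([(330,85),(318,288)]),.045))
P('can top',at('top',c1([(460,168)]),.061)); P('can dep',dep('top',c1([(460,168),(550,240),(500,103)]),d))
P('slide front',at('top',c2([(365,180),(487,355)]),.034))
P('cheek',at('top',c2([(540,75),(652,225)]),.042))
P('depth slide',dep('top',c2([(460,230),(585,150),(425,270),(300,200)]),d))
P('dish dep',dep('top',[(360,238),(340,238),(380,238),(360,225),(360,255)],d))
P('dish rim',at('top',[(321,212),(391,207),(398,264),(327,268)],.024))
P('scene can',dep('scene',[(290,170),(340,240)],ds)); P('sc can z',at('scene',[(290,170)],.061))
P('spare',dep('top',[(287,250)],d));P('sherd',dep('top',[(249,204)],d))
E
```

```text
rails [[0.6723, 0.1541, 0.045], [0.665, -0.1143, 0.045], [0.5699, 0.1576, 0.045], [0.5623, -0.1091, 0.045]]
bedend [[0.6469, -0.1137, 0.01], [0.5863, -0.1112, 0.01]]
line bed [[0.6407, 0.0752, 0.01], [0.597, 0.0768, 0.01]]
line rails [[0.6707, 0.0742, 0.045], [0.5756, 0.078, 0.045]]
can top [[0.6279, 0.0158, 0.061]]
can dep [[0.629, 0.0155, 0.0573], [0.609, -0.0308, 0.0092], [0.6638, -0.0036, 0.0447]]
slide front [[0.4374, 0.2864, 0.034], [0.3859, 0.2469, 0.034]]
cheek [[0.4693, 0.2339, 0.042], [0.4249, 0.1983, 0.042]]
depth slide [[0.4229, 0.257, 0.0339], [0.447, 0.2194, 0.0416], [0.411, 0.2679, 0.0289], [0.4331, 0.3154, -0.0032]]
dish dep [[0.4202, -0.1827, 0.003], [0.4193, -0.1326, 0.0024], [0.4212, -0.2334, 0.0016], [0.4528, -0.184, 0.0024], [0.3783, -0.1805, 0.0056]]
dish rim [[0.4816, -0.0818, 0.024], [0.4974, -0.2562, 0.024], [0.3589, -0.2661, 0.024], [0.3462, -0.0942, 0.024]]
scene can [[0.622, 0.0118, 0.0599], [0.4409, -0.1874, 0.0028]]
sc can z [[0.62, 0.011, 0.061]]
spare [[0.3872, 0.0048, 0.0498]]
sherd [[0.5004, 0.0978, 0.008]]
```

Call:
{"method": "play_rows", "body": {
  "motion": [
    [0,0,0,0,0,0.67,0.07],
    [0,0,0,0,0,0.67,0.07],
    [0,0,0,0,0,0.67,0.07],
    [0,0,0,0,0,0.67,0.07],
    [0,0,0,0,0,0.67,0.07]
  ],
  "force": 20
}}

```text
clock: 0.52
ee_pos: [0.214, -0.6398, 0.1902]
tool_rot: [[1.0, -0.032, -0.0], [-0.032, -1.0, 0.001], [-0.0, -0.001, -1.0]]
contact_force: [-0.7, -0.0, 1.0]
width: 0.0701
gripper_force: 0.0
```

Call:
{"method": "play_rows", "body": {
  "motion": [
    [0.0157,-0.0266,0.003,0,0,0,0.07],
    [0.0157,-0.0266,0.003,0,0,0,0.07],
    [0.0157,-0.0266,0.003,0,0,0,0.07],
    [0.0157,-0.0266,0.003,0,0,0,0.07],
    [0.0157,-0.0266,0.003,0,0,0,0.07]
  ]
}}

```text
clock: 0.93
ee_pos: [0.2967, -0.5078, 0.1752]
tool_rot: [[1.0, -0.028, -0.0], [-0.028, -1.0, 0.001], [-0.0, -0.001, -1.0]]
contact_force: [-0.1, 0.1, 1.3]
width: 0.0699
gripper_force: 0.0
```

Call:
{"method": "play_rows", "body": {
  "motion": [
    [0.0157,-0.0266,0.003,0,0,0,0.07],
    [0.0157,-0.0266,0.003,0,0,0,0.07],
    [0.0157,-0.0266,0.003,0,0,0,0.07],
    [0.0157,-0.0266,0.003,0,0,0,0.07],
    [0.0157,-0.0266,0.003,0,0,0,0.07]
  ]
}}

```text
clock: 1.35
ee_pos: [0.3789, -0.3771, 0.1604]
tool_rot: [[1.0, -0.028, -0.0], [-0.028, -1.0, 0.0], [-0.0, -0.0, -1.0]]
contact_force: [-0.1, 0.4, -0.6]
width: 0.07
gripper_force: 0.0
```

Call:
{"method": "play_rows", "body": {
  "motion": [
    [0.0157,-0.0266,0.003,0,0,0,0.07],
    [0.0157,-0.0266,0.003,0,0,0,0.07],
    [0.0157,-0.0266,0.003,0,0,0,0.07],
    [0.0157,-0.0266,0.003,0,0,0,0.07],
    [0.0157,-0.0266,0.003,0,0,0,0.07]
  ]
}}

```text
clock: 1.77
ee_pos: [0.4611, -0.2465, 0.1455]
tool_rot: [[1.0, -0.028, -0.0], [-0.028, -1.0, 0.0], [-0.0, -0.0, -1.0]]
contact_force: [1.2, -0.7, -0.2]
width: 0.0701
gripper_force: 0.0
```

Call:
{"method": "play_rows", "body": {
  "motion": [
    [0.0157,-0.0266,0.003,0,0,0,0.07],
    [0.0157,-0.0266,0.003,0,0,0,0.07],
    [0.0157,-0.0266,0.003,0,0,0,0.07],
    [0.0157,-0.0266,0.003,0,0,0,0.07],
    [0.0157,-0.0266,0.003,0,0,0,0.07]
  ]
}}

```text
clock: 2.18
ee_pos: [0.5432, -0.1158, 0.1303]
tool_rot: [[1.0, -0.028, -0.001], [-0.028, -1.0, 0.0], [-0.001, -0.0, -1.0]]
contact_force: [0.2, -0.2, -0.5]
width: 0.0701
gripper_force: 0.0
```

Call:
{"method": "play_rows", "body": {
  "motion": [
    [0.0157,-0.0266,0.003,0,0,0,0.07],
    [0.0157,-0.0266,0.003,0,0,0,0.07],
    [0.0157,-0.0266,0.003,0,0,0,0.07],
    [0.0157,-0.0266,0.003,0,0,0,0.07],
    [0.0157,-0.0266,0.003,0,0,0,0.07]
  ]
}}

```text
clock: 2.6
ee_pos: [0.6254, 0.0149, 0.1152]
tool_rot: [[1.0, -0.028, -0.001], [-0.028, -1.0, -0.0], [-0.001, 0.0, -1.0]]
contact_force: [0.4, 0.4, -0.3]
width: 0.0702
gripper_force: 0.0
```

Call:
{"method": "play_rows", "body": {
  "motion": [
    [0,0,0.0192,0,0,0,0.07],
    [0,0,0.0192,0,0,0,0.07],
    [0,0,0.0192,0,0,0,0.07],
    [0,0,0.0192,0,0,0,0.07],
    [0,0,0.0192,0,0,0,0.07]
  ]
}}

```text
clock: 3.02
ee_pos: [0.6247, 0.0136, 0.0184]
tool_rot: [[1.0, -0.028, -0.001], [-0.028, -1.0, -0.0], [-0.001, 0.0, -1.0]]
contact_force: [0.5, 0.4, 0.8]
width: 0.0699
gripper_force: 0.0
```

Call:
{"method": "play_rows", "body": {
  "motion": [
    [0,0,0,0,0,0,0.025],
    [0,0,0,0,0,0,0.025],
    [0,0,0,0,0,0,0.025],
    [0,0,0,0,0,0,0.025],
    [0,0,0,0,0,0,0.025]
  ],
  "force": 15
}}

```text
clock: 3.43
ee_pos: [0.6261, 0.0136, 0.0212]
tool_rot: [[1.0, -0.028, 0.002], [-0.028, -1.0, 0.0], [0.002, -0.0, -1.0]]
contact_force: [-1.6, 0.1, -0.3]
width: 0.0404
gripper_force: 0.0
```

Call:
{"method": "play_rows", "body": {
  "motion": [
    [0,0,0,0,0,0,0.025],
    [0,0,0,0,0,0,0.025],
    [0,0,0,0,0,0,0.025],
    [0,0,0,0,0,0,0.025],
    [0,0,0,0,0,0,0.025]
  ]
}}

```text
clock: 3.85
ee_pos: [0.6261, 0.0137, 0.0208]
tool_rot: [[1.0, -0.028, 0.002], [-0.028, -1.0, 0.0], [0.002, -0.0, -1.0]]
contact_force: [-0.2, 0.9, 5.6]
width: 0.0335
gripper_force: 15.0
```

Call:
{"method": "play_rows", "body": {
  "motion": [
    [0,0,-0.013,0,0,0,0.025],
    [0,0,-0.013,0,0,0,0.025],
    [0,0,-0.013,0,0,0,0.025],
    [0,0,-0.013,0,0,0,0.025],
    [0,0,-0.013,0,0,0,0.025]
  ]
}}

```text
clock: 4.27
ee_pos: [0.6254, 0.0136, 0.0867]
tool_rot: [[1.0, -0.028, 0.001], [-0.028, -1.0, 0.0], [0.001, -0.0, -1.0]]
contact_force: [0.2, 0.4, 0.0]
width: 0.0335
gripper_force: 15.0
```

Call:
{"method": "play_rows", "body": {
  "motion": [
    [-0.0191,0.0194,0,0,0,0,0.025],
    [-0.0191,0.0194,0,0,0,0,0.025],
    [-0.0191,0.0194,0,0,0,0,0.025],
    [-0.0191,0.0194,0,0,0,0,0.025],
    [-0.0191,0.0194,0,0,0,0,0.025]
  ]
}}

```text
clock: 4.68
ee_pos: [0.5263, -0.0815, 0.0859]
tool_rot: [[1.0, -0.028, 0.001], [-0.028, -1.0, -0.0], [0.001, 0.0, -1.0]]
contact_force: [0.2, 0.2, 0.1]
width: 0.0338
gripper_force: 15.0
```

Call:
{"method": "play_rows", "body": {
  "motion": [
    [-0.0191,0.0194,0,0,0,0,0.025],
    [-0.0191,0.0194,0,0,0,0,0.025],
    [-0.0191,0.0194,0,0,0,0,0.025],
    [-0.0191,0.0194,0,0,0,0,0.025],
    [-0.0191,0.0194,0,0,0,0,0.025]
  ]
}}

```text
clock: 5.1
ee_pos: [0.4281, -0.1759, 0.0858]
tool_rot: [[1.0, -0.028, 0.001], [-0.028, -1.0, -0.0], [0.001, 0.0, -1.0]]
contact_force: [0.9, -0.4, -0.8]
width: 0.0341
gripper_force: 15.0
```

```bash
python3 - <<'E'
from h import *
s=bot.read_state();print(s['ee_pos'],s['width'],s['gripper_force'],s['contact_force'])
im,_=snap('scene','s1')
cv2.imwrite('pics/s1c.png',cv2.resize(im[130:290,190:400,::-1],None,fx=3.5,fy=3.5,interpolation=cv2.INTER_CUBIC))
E
```

```text
[ 0.42811411 -0.17587297  0.08583323] 0.034078450900698005 15.000820308923721 [ 0.92797911 -0.36120863 -0.78010051]
```

View pics/s1c.png

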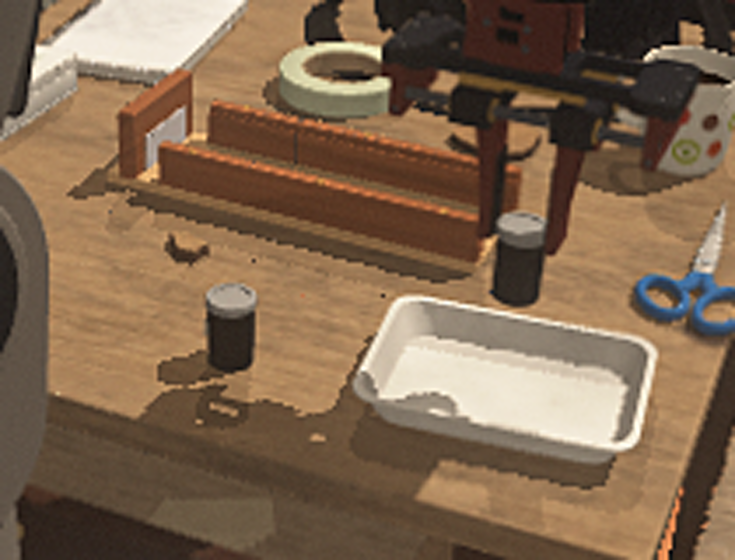

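```bash
python3 - <<'E'
from h import *
for z in (.03,.035,.04,.045,.05,.055,.06,.065,.07,.08,.086,.09,.1,.11,.115,.12): print(z,proj('scene',[[.428,-.176,z]])[0].round(1))
d=np.load('pics/s1.npz')['d']; print(dep('scene',[(338,193),(338,205)],d))
E
```

```text
0.03 [334.8 231.9]
0.035 [335.1 230.1]
0.04 [335.3 228.3]
0.045 [335.5 226.4]
0.05 [335.7 224.5]
0.055 [335.9 222.7]
0.06 [336.1 220.8]
0.065 [336.3 218.9]
0.07 [336.5 217. ]
0.08 [337.  213.2]
0.086 [337.2 210.9]
0.09 [337.4 209.3]
0.1 [337.8 205.4]
0.11 [338.3 201.5]
0.115 [338.5 199.5]
0.12 [338.7 197.5]
[[ 0.43674105 -0.17126959  0.12560441]
 [ 0.41480108 -0.17929445  0.10898095]]
```

Call:
{"method": "play_rows", "body": {
  "motion": [
    [0,0,0.0135,0,0,0,0.025],
    [0,0,0.0135,0,0,0,0.025],
    [0,0,0.0135,0,0,0,0.025],
    [0,0,0.0135,0,0,0,0.025],
    [0,0,0.0125,0,0,0,0.025]
  ]
}}

```text
clock: 5.57
ee_pos: [0.4294, -0.1751, 0.0186]
tool_rot: [[1.0, -0.028, 0.001], [-0.028, -1.0, -0.0], [0.001, 0.0, -1.0]]
contact_force: [0.4, 0.3, -0.9]
width: 0.0341
gripper_force: 15.0
```

Call:
{"method": "play_rows", "body": {
  "motion": [
    [0,0,0.001,0,0,0,0.025],
    [0,0,0.001,0,0,0,0.025],
    [0,0,0,0,0,0,0.025],
    [0,0,0,0,0,0,0.025],
    [0,0,0,0,0,0,0.025]
  ]
}}

```text
clock: 5.98
ee_pos: [0.4294, -0.1752, 0.0171]
tool_rot: [[1.0, -0.028, 0.001], [-0.028, -1.0, -0.0], [0.001, 0.0, -1.0]]
contact_force: [0.5, -1.0, -0.3]
width: 0.0339
gripper_force: 15.0
```

Not touching yet; down in small steps.

Call:
{"method": "play_rows", "body": {
  "motion": [
    [0,0,0.0007,0,0,0,0.025],
    [0,0,0.0007,0,0,0,0.025],
    [0,0,0,0,0,0,0.025],
    [0,0,0,0,0,0,0.025],
    [0,0,0,0,0,0,0.025]
  ]
}}

```text
clock: 6.4
ee_pos: [0.4288, -0.175, 0.0149]
tool_rot: [[1.0, -0.028, 0.0], [-0.028, -1.0, -0.0], [0.0, 0.0, -1.0]]
contact_force: [0.1, -0.0, -0.2]
width: 0.0335
gripper_force: 15.0
```

Call:
{"method": "play_rows", "body": {
  "motion": [
    [0,0,0.0006,0,0,0,0.025],
    [0,0,0.0006,0,0,0,0.025],
    [0,0,0,0,0,0,0.025],
    [0,0,0,0,0,0,0.025],
    [0,0,0,0,0,0,0.025]
  ]
}}

```text
clock: 6.82
ee_pos: [0.43, -0.1751, 0.0144]
tool_rot: [[1.0, -0.028, 0.002], [-0.028, -1.0, -0.0], [0.002, 0.0, -1.0]]
contact_force: [-0.1, 0.4, 8.3]
width: 0.0337
gripper_force: 15.0
```

Call:
{"method": "play_rows", "body": {
  "motion": [
    [0,0,0,0,0,0,0.06],
    [0,0,0,0,0,0,0.06],
    [0,0,0,0,0,0,0.06],
    [0,0,0,0,0,0,0.06],
    [0,0,0,0,0,0,0.06]
  ]
}}

```text
clock: 7.23
ee_pos: [0.4285, -0.1749, 0.0135]
tool_rot: [[1.0, -0.028, -0.0], [-0.028, -1.0, 0.0], [-0.0, -0.0, -1.0]]
contact_force: [0.0, 0.5, -0.2]
width: 0.0599
gripper_force: 0.0
```

Call:
{"method": "play_rows", "body": {
  "motion": [
    [0,0,-0.02,0,0,0,0.06],
    [0,0,-0.022,0,0,0,0.06],
    [0,0,-0.022,0,0,0,0.06],
    [0,0,-0.022,0,0,0,0.06],
    [0,0,-0.022,0,0,0,0.06]
  ]
}}

```text
clock: 7.65
ee_pos: [0.4284, -0.1749, 0.1226]
tool_rot: [[1.0, -0.028, -0.0], [-0.028, -1.0, 0.0], [-0.0, -0.0, -1.0]]
contact_force: [0.7, -0.1, 0.6]
width: 0.0602
gripper_force: 0.0
```

Call:
{"method": "play_rows", "body": {
  "motion": [
    [0.0064,-0.0212,0,0,0,0,0.0878],
    [0.0064,-0.0212,0,0,0,0,0.0878],
    [0.0064,-0.0212,0,0,0,0,0.0878],
    [0.0064,-0.0212,0,0,0,0,0.0878],
    [0.0064,-0.0212,0,0,0,0,0.0878]
  ]
}}

```text
clock: 8.07
ee_pos: [0.4637, -0.069, 0.1216]
tool_rot: [[1.0, -0.028, -0.0], [-0.028, -1.0, -0.0], [-0.0, 0.0, -1.0]]
contact_force: [0.7, 0.9, 0.3]
width: 0.0869
gripper_force: 0.0
```

Call:
{"method": "play_rows", "body": {
  "motion": [
    [0.0064,-0.0212,0,0,0,0,0.0878],
    [0.0064,-0.0212,0,0,0,0,0.0878],
    [0.0064,-0.0212,0,0,0,0,0.0878],
    [0.0064,-0.0212,0,0,0,0,0.0878],
    [0.0064,-0.0212,0,0,0,0,0.0878]
  ]
}}

```text
clock: 8.48
ee_pos: [0.4987, 0.0361, 0.1215]
tool_rot: [[1.0, -0.028, -0.0], [-0.028, -1.0, -0.0], [-0.0, 0.0, -1.0]]
contact_force: [-1.0, 0.0, 0.4]
width: 0.0877
gripper_force: 0.0
```

Call:
{"method": "play_rows", "body": {
  "motion": [
    [0,0,0,0,0,-1.08,0.0878],
    [0,0,0,0,0,-1.08,0.0878],
    [0,0,0,0,0,-1.08,0.0878],
    [0,0,0,0,0,-1.08,0.0878],
    [0,0,0,0,0,-1.08,0.0878]
  ]
}}

```text
clock: 8.9
ee_pos: [0.4984, 0.0352, 0.1214]
tool_rot: [[0.856, 0.517, -0.001], [0.517, -0.856, -0.0], [-0.001, -0.0, -1.0]]
contact_force: [-0.0, 0.2, -0.1]
width: 0.0877
gripper_force: 0.0
```

Call:
{"method": "play_rows", "body": {
  "motion": [
    [0,0,0,0,0,-1.08,0.0878],
    [0,0,0,0,0,-1.08,0.0878],
    [0,0,0,0,0,-1.08,0.0878],
    [0,0,0,0,0,-1.08,0.0878],
    [0,0,0,0,0,-1.08,0.0878]
  ]
}}

```text
clock: 9.32
ee_pos: [0.4984, 0.035, 0.1214]
tool_rot: [[0.446, 0.895, -0.001], [0.895, -0.446, -0.0], [-0.0, -0.0, -1.0]]
contact_force: [0.0, -0.2, 0.1]
width: 0.088
gripper_force: 0.0
```

Call:
{"method": "play_rows", "body": {
  "motion": [
    [0,0,0,0,0,-1.08,0.0878],
    [0,0,0,0,0,-1.08,0.0878],
    [0,0,0,0,0,-1.08,0.0878],
    [0,0,0,0,0,-1.08,0.0878],
    [0,0,0,0,0,-1.08,0.0878]
  ]
}}

```text
clock: 9.73
ee_pos: [0.4984, 0.035, 0.1215]
tool_rot: [[-0.103, 0.995, -0.0], [0.995, 0.103, -0.0], [-0.0, -0.0, -1.0]]
contact_force: [-0.2, 0.5, -0.5]
width: 0.0876
gripper_force: 0.0
```

Call:
{"method": "play_rows", "body": {
  "motion": [
    [0,0,0,0,0,-1.08,0.0878],
    [0,0,0,0,0,-1.08,0.0878],
    [0,0,0,0,0,-1.08,0.0878],
    [0,0,0,0,0,-1.08,0.0878],
    [0,0,0,0,0,-1.08,0.0878]
  ]
}}

```text
clock: 10.15
ee_pos: [0.4984, 0.035, 0.1214]
tool_rot: [[-0.62, 0.785, -0.001], [0.785, 0.62, -0.0], [0.0, -0.0, -1.0]]
contact_force: [0.3, 0.1, -0.0]
width: 0.0879
gripper_force: 0.0
```

```bash
python3 - <<'E'
from h import *
s=bot.read_state();print(s['ee_pos'],s['tool_rot'].round(3).tolist(),s['joints'].round(0))
im,d=snap('scene','s2')
im,_=snap('top','t2')
d=np.load('pics/t2.npz')['d']
# clean sub-image estimate of slide: top height cluster
ys,xs=np.mgrid[195:265,150:225]; uv=np.c_[xs.ravel(),ys.ravel()]
P=dep('top',uv,d)
print([ (lo,((P[:,2]>lo)&(P[:,2]<lo+.004)).sum()) for lo in np.arange(0,.06,.004).round(3)])
m=((P[:,2]>.031)&(P[:,2]<.0375)).astype(bool)
print(m.sum(),cv2.minAreaRect((P[m,:2]*1000).astype(np.float32)))
m=((P[:,2]>.039)&(P[:,2]<.048)).astype(bool)
print(m.sum(),cv2.minAreaRect((P[m,:2]*1000).astype(np.float32)))
E
```

```text
[0.49840443 0.03497515 0.12143376] [[-0.62, 0.785, -0.001], [0.785, 0.62, -0.0], [0.0, -0.0, -1.0]] [ 23.  21. -41. 115.  17.  51.  11.]
[(np.float64(0.0), np.int64(2276)), (np.float64(0.004), np.int64(51)), (np.float64(0.008), np.int64(23)), (np.float64(0.012), np.int64(40)), (np.float64(0.016), np.int64(34)), (np.float64(0.02), np.int64(24)), (np.float64(0.024), np.int64(83)), (np.float64(0.028), np.int64(60)), (np.float64(0.032), np.int64(400)), (np.float64(0.036), np.int64(66)), (np.float64(0.04), np.int64(128)), (np.float64(0.044), np.int64(14)), (np.float64(0.048), np.int64(0)), (np.float64(0.052), np.int64(0)), (np.float64(0.056), np.int64(0))]
471 ((429.8159484863281, 244.84507751464844), (63.876258850097656, 62.77492141723633), 38.21855545043945)
154 ((426.462158203125, 246.63168334960938), (55.58709716796875, 70.12236022949219), 38.07033920288086)
```

Call:
{"method": "play_rows", "body": {
  "motion": [
    [0.021,0.0075,0,0,0,0,0.0878],
    [0.021,0.0075,0,0,0,0,0.0878],
    [0.021,0.0075,0,0,0,0,0.0878],
    [0.021,0.0075,0,0,0,0,0.0878],
    [0.021,0.0075,0,0,0,0,0.0878]
  ]
}}

```text
clock: 10.67
ee_pos: [0.4631, 0.1417, 0.1216]
tool_rot: [[-0.612, 0.791, -0.0], [0.791, 0.612, -0.0], [-0.0, -0.0, -1.0]]
contact_force: [0.4, 0.8, -0.6]
width: 0.088
gripper_force: 0.0
```

Call:
{"method": "play_rows", "body": {
  "motion": [
    [0.021,0.0075,0,0,0,0,0.0878],
    [0.021,0.0075,0,0,0,0,0.0878],
    [0.021,0.0075,0,0,0,0,0.0878],
    [0.021,0.0075,0,0,0,0,0.0878],
    [0.021,0.0075,0,0,0,0,0.0878]
  ]
}}

```text
clock: 11.08
ee_pos: [0.428, 0.2476, 0.1216]
tool_rot: [[-0.612, 0.791, -0.0], [0.791, 0.612, -0.0], [-0.0, -0.0, -1.0]]
contact_force: [0.2, 0.8, -0.3]
width: 0.0877
gripper_force: 0.0
```

Call:
{"method": "play_rows", "body": {
  "motion": [
    [0,0,0.013,0,0,0,0.0878],
    [0,0,0.013,0,0,0,0.0878],
    [0,0,0.013,0,0,0,0.0878],
    [0,0,0.013,0,0,0,0.0878],
    [0,0,0.013,0,0,0,0.0878]
  ]
}}

```text
clock: 11.5
ee_pos: [0.4285, 0.2452, 0.0547]
tool_rot: [[-0.613, 0.79, -0.001], [0.79, 0.613, -0.001], [-0.0, -0.002, -1.0]]
contact_force: [-0.5, -1.0, -0.6]
width: 0.0878
gripper_force: 0.0
```

Call:
{"method": "play_rows", "body": {
  "motion": [
    [0,0,0.0098,0,0,0,0.0878],
    [0,0,0.0098,0,0,0,0.0878],
    [0,0,0.0098,0,0,0,0.0878],
    [0,0,0.0098,0,0,0,0.0878],
    [0,0,0.0098,0,0,0,0.0878]
  ]
}}

```text
clock: 11.92
ee_pos: [0.4287, 0.2468, 0.0068]
tool_rot: [[-0.615, 0.788, 0.0], [0.788, 0.615, 0.0], [-0.0, 0.0, -1.0]]
contact_force: [0.1, 0.6, -0.5]
width: 0.0879
gripper_force: 0.0
```

Call:
{"method": "play_rows", "body": {
  "motion": [
    [0,0,0,0,0,0,0.055],
    [0,0,0,0,0,0,0.055],
    [0,0,0,0,0,0,0.055],
    [0,0,0,0,0,0,0.055],
    [0,0,0,0,0,0,0.055]
  ],
  "force": 30
}}

```text
clock: 12.33
ee_pos: [0.4289, 0.2471, 0.0082]
tool_rot: [[-0.616, 0.788, 0.001], [0.788, 0.616, 0.0], [-0.0, 0.001, -1.0]]
contact_force: [0.6, -0.3, -0.4]
width: 0.0577
gripper_force: 0.0
```

Call:
{"method": "play_rows", "body": {
  "motion": [
    [0,0,0,0,0,0,0.055],
    [0,0,0,0,0,0,0.055],
    [0,0,0,0,0,0,0.055],
    [0,0,0,0,0,0,0.055],
    [0,0,0,0,0,0,0.055]
  ]
}}

```text
clock: 12.75
ee_pos: [0.4285, 0.2468, 0.0077]
tool_rot: [[-0.616, 0.788, 0.0], [0.788, 0.616, 0.0], [-0.0, 0.0, -1.0]]
contact_force: [0.2, 0.4, 0.6]
width: 0.0546
gripper_force: 0.0
```

```bash
python3 - <<'E'
from h import *
a,_=snap('scene','s3');b,_=snap('top','t3')
A=cv2.resize(b[195:270,140:240],None,fx=6,fy=6,interpolation=cv2.INTER_CUBIC)
cv2.imwrite('pics/c3.png',A[:,:,::-1])
E
```

```text
(no output)
```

View pics/c3.png

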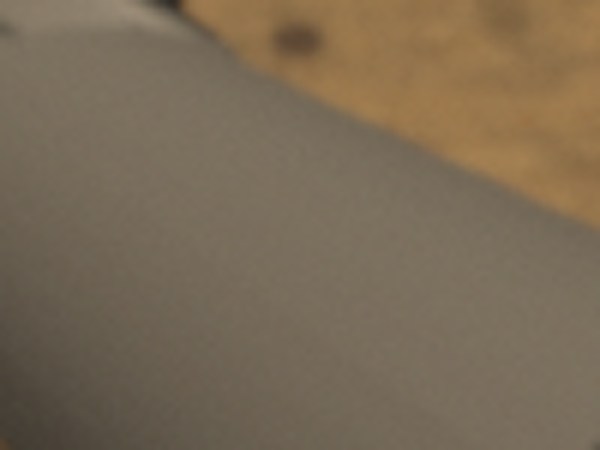

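Call:
{"method": "play_rows", "body": {
  "motion": [
    [0,0,0,0,0,0,0.05],
    [0,0,0,0,0,0,0.048],
    [0,0,0,0,0,0,0.046],
    [0,0,0,0,0,0,0.044],
    [0,0,0,0,0,0,0.044]
  ]
}}

```text
clock: 13.27
ee_pos: [0.4285, 0.2468, 0.0076]
tool_rot: [[-0.616, 0.788, 0.0], [0.788, 0.616, -0.0], [-0.0, -0.0, -1.0]]
contact_force: [-0.0, -0.2, 0.3]
width: 0.0442
gripper_force: 0.0
```

```bash
python3 - <<'E'
from h import *
print(proj('top',[[.4285,.2468,.0077],[.4285,.2468,.2]]).round())
a=np.load('pics/s3.npz');im=a['im'];print(proj('scene',[[.4285,.2468,.0077]]))
b=np.load('pics/t3.npz')['im']
cv2.imwrite('pics/c4.png',np.hstack([im[100:300,100:350],b[120:320,80:330]])[:,:,::-1].repeat(1,0))
E
```

```text
[[189. 232.]
 [170. 226.]]
[[179.48343698 199.73608488]]
```

View pics/c4.png

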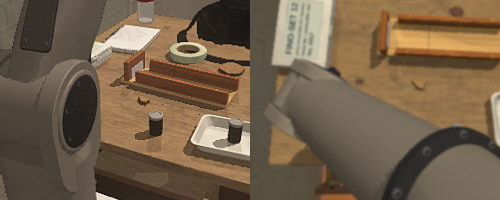

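Call:
{"method": "play_rows", "body": {
  "motion": [
    [0,0,-0.01,0,0,0,0.044],
    [0,0,-0.02,0,0,0,0.044],
    [0,0,-0.025,0,0,0,0.044],
    [0,0,-0.03,0,0,0,0.044],
    [0,0,-0.03,0,0,0,0.044]
  ]
}}

```text
clock: 13.68
ee_pos: [0.4278, 0.2468, 0.1243]
tool_rot: [[-0.616, 0.788, -0.001], [0.788, 0.616, -0.0], [0.001, -0.001, -1.0]]
contact_force: [1.2, -0.3, -0.4]
width: 0.0438
gripper_force: 0.0
```

Call:
{"method": "play_rows", "body": {
  "motion": [
    [-0.022,-0.0075,0,0,0,0,0.044],
    [-0.022,-0.0075,0,0,0,0,0.044],
    [-0.022,-0.0075,0,0,0,0,0.044],
    [-0.022,-0.0075,0,0,0,0,0.044],
    [-0.022,-0.0075,0,0,0,0,0.044]
  ]
}}

```text
clock: 14.1
ee_pos: [0.4669, 0.1361, 0.1235]
tool_rot: [[-0.616, 0.788, 0.001], [0.788, 0.616, -0.0], [-0.0, 0.001, -1.0]]
contact_force: [-0.6, 0.4, 0.8]
width: 0.044
gripper_force: 0.0
```

Call:
{"method": "play_rows", "body": {
  "motion": [
    [-0.022,-0.0075,0,0,0,0,0.06],
    [-0.022,-0.0075,0,0,0,0,0.06],
    [-0.022,-0.0075,0,0,0,0,0.0878],
    [-0.022,-0.0075,0,0,0,0,0.0878],
    [-0.022,-0.0075,0,0,0,0,0.0878]
  ]
}}

```text
clock: 14.52
ee_pos: [0.5051, 0.0262, 0.1235]
tool_rot: [[-0.616, 0.788, 0.001], [0.788, 0.616, -0.0], [-0.0, 0.0, -1.0]]
contact_force: [-0.6, 0.1, 0.0]
width: 0.0738
gripper_force: 0.0
```

```bash
python3 - <<'E'
from h import *
b,_=snap('top','t5'); a=np.load('pics/s3.npz')['im']
cv2.imwrite('pics/c5.png',np.vstack([cv2.resize(b[205:265,140:240],None,fx=7,fy=7,interpolation=cv2.INTER_CUBIC),cv2.resize(b[100:290,90:420],(700,180))])[:,:,::-1])
E
```

```text
(no output)
```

View pics/c5.png

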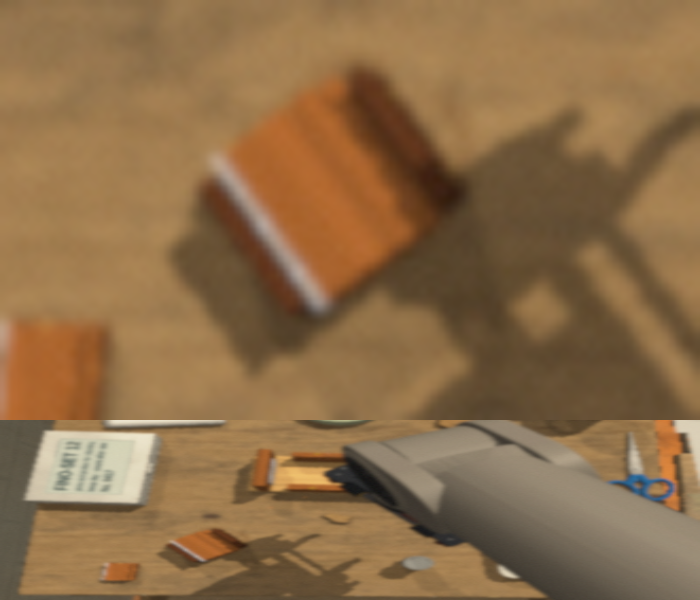

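```bash
python3 - <<'E'
from h import *
a=np.load('pics/s1.npz');d=a['d']
print(proj('scene',[[.428,-.176-.017,.086],[.428,-.176+.017,.086],[.428,-.176-.03,.086]]).round(1))
uv=[(351,190),(351,195),(349,198),(348,200),(348,202),(331,180),(330,190),(330,195),(338,193),(338,200),(338,208),(338,212)]
for p,q in zip(uv,dep('scene',uv,d)):print(p,q.round(4))
s=bot.read_state();print(s['ee_pos'])
im,d=snap('scene','s6'); P=dep('scene',[(u,v) for v in range(0,384) for u in range(512)],d).reshape(384,512,3)
e=s['ee_pos'];
m=(np.abs(P[:,:,0]-e[0])<.08)&(np.abs(P[:,:,1]-e[1])<.08)&(P[:,:,2]>.06)&(P[:,:,2]<.2)
ys,xs=np.where(m);print(m.sum(),xs.min(),xs.max(),ys.min(),ys.max())
for z in np.arange(.1,.2,.01):
    k=m&(abs(P[:,:,2]-z)<.005); print(z.round(3),k.sum(),P[k].mean(0).round(3) if k.any() else '',P[k].min(0).round(3) if k.any() else '',P[k].max(0).round(3) if k.any() else '')
E
```

```text
[[344.7 212.6]
 [329.9 209.2]
 [350.4 214. ]]
(351, 190) [ 0.4218 -0.202   0.1478]
(351, 195) [ 0.4309 -0.2015  0.131 ]
(349, 198) [ 0.417  -0.2008  0.1305]
(348, 200) [ 0.4152 -0.1996  0.1263]
(348, 202) [ 0.416  -0.1999  0.121 ]
(331, 180) [ 0.4182 -0.1576  0.163 ]
(330, 190) [ 0.419  -0.1573  0.1385]
(330, 195) [ 0.4205 -0.158   0.1256]
(338, 193) [ 0.4367 -0.1713  0.1256]
(338, 200) [ 0.4148 -0.1781  0.1211]
(338, 208) [ 0.4144 -0.1801  0.1019]
(338, 212) [ 0.4167 -0.1806  0.0906]
[0.50649999 0.020862   0.12309126]
287 262 280 129 160
0.1 0   
0.11 0   
0.12 0   
0.13 0   
0.14 0   
0.15 0   
0.16 58 [0.503 0.019 0.161] [ 0.461 -0.018  0.156] [0.544 0.057 0.165]
0.17 75 [0.499 0.017 0.17 ] [ 0.459 -0.019  0.165] [0.545 0.058 0.175]
0.18 69 [0.504 0.021 0.18 ] [ 0.46  -0.017  0.175] [0.545 0.059 0.185]
0.19 61 [0.489 0.011 0.19 ] [ 0.459 -0.018  0.185] [0.544 0.058 0.195]
```

```bash
python3 - <<'E'
from h import *
for f,e in(('s6',[.5065,.0209,.1231]),('s1',[.4281,-.1759,.0858])):
    d=np.load(f'pics/{f}.npz')['d'];P=dep('scene',[(u,v) for v in range(0,384) for u in range(512)],d).reshape(384,512,3)
    lo=.1 
    m=(np.abs(P[:,:,0]-e[0])<.07)&(np.abs(P[:,:,1]-e[1])<.07)&(P[:,:,2]>lo)&(P[:,:,2]<.2)
    if f=='s1': m&=(abs(P[:,:,1]-e[1])>.0185)&(abs(P[:,:,1]-e[1])<.04)
    print(f,[round(float(x),4) for x in np.sort(P[m][:,2])[:14]], e[2])
    k=m&(P[:,:,2]<.17); print(P[k&(P[:,:,1]>e[1])].mean(0).round(3),P[k&(P[:,:,1]<e[1])].mean(0).round(3))
E
```

```text
s6 [0.1557, 0.1561, 0.1563, 0.1563, 0.1568, 0.1568, 0.1569, 0.1575, 0.1576, 0.1579, 0.1581, 0.1582, 0.1582, 0.1585] 0.1231
[0.537 0.046 0.163] [ 0.468 -0.008  0.164]
s1 [0.1188, 0.12, 0.1202, 0.1204, 0.121, 0.1212, 0.1212, 0.1215, 0.1221, 0.1227, 0.1229, 0.1233, 0.1234, 0.1235] 0.0858
[ 0.418 -0.153  0.147] [ 0.419 -0.2    0.147]
```

Call:
{"method": "play_rows", "body": {
  "motion": [
    [0.0227,0.0076,0,0,0,0,0.0878],
    [0.0227,0.0076,0,0,0,0,0.0878],
    [0.0227,0.0076,0,0,0,0,0.0878],
    [0.0227,0.0076,0,0,0,0,0.0878],
    [0.0227,0.0076,0,0,0,0,0.0878]
  ]
}}

```text
clock: 15.03
ee_pos: [0.464, 0.1419, 0.1233]
tool_rot: [[-0.616, 0.788, 0.0], [0.788, 0.616, 0.0], [-0.0, 0.001, -1.0]]
contact_force: [-0.4, 0.6, -0.3]
width: 0.0881
gripper_force: 0.0
```

Call:
{"method": "play_rows", "body": {
  "motion": [
    [0.0227,0.0076,0,0,0,0,0.0878],
    [0.0227,0.0076,0,0,0,0,0.0878],
    [0.0227,0.0076,0,0,0,0,0.0878],
    [0.0227,0.0076,0,0,0,0,0.0878],
    [0.0227,0.0076,0,0,0,0,0.0878]
  ]
}}

```text
clock: 15.45
ee_pos: [0.4239, 0.2547, 0.1234]
tool_rot: [[-0.616, 0.787, 0.0], [0.787, 0.616, 0.0], [0.0, 0.0, -1.0]]
contact_force: [-0.4, 0.0, 0.4]
width: 0.0882
gripper_force: 0.0
```

Call:
{"method": "play_rows", "body": {
  "motion": [
    [0,0,0.022,0,0,0,0.0878],
    [0,0,0.022,0,0,0,0.0878],
    [0,0,0.022,0,0,0,0.0878],
    [0,0,0.022,0,0,0,0.0878],
    [0,0,0.022,0,0,0,0.0878]
  ]
}}

```text
clock: 15.87
ee_pos: [0.4245, 0.2538, 0.0124]
tool_rot: [[-0.616, 0.787, 0.0], [0.787, 0.616, 0.001], [0.0, 0.001, -1.0]]
contact_force: [-0.0, -0.3, 0.1]
width: 0.088
gripper_force: 0.0
```

Call:
{"method": "play_rows", "body": {
  "motion": [
    [0,0,0.007,0,0,0,0.0878],
    [0,0,0.007,0,0,0,0.0878],
    [0,0,0.007,0,0,0,0.0878],
    [0,0,0.006,0,0,0,0.0878],
    [0,0,0,0,0,0,0.0878]
  ]
}}

```text
clock: 16.28
ee_pos: [0.425, 0.2529, -0.0145]
tool_rot: [[-0.616, 0.788, -0.0], [0.788, 0.616, -0.0], [-0.0, -0.0, -1.0]]
contact_force: [-0.5, -0.2, -0.6]
width: 0.088
gripper_force: 0.0
```

Call:
{"method": "play_rows", "body": {
  "motion": [
    [-0.003,-0.0014,0,0,0,0,0.0878],
    [-0.003,-0.0014,0.003,0,0,0,0.0878],
    [0,0,0.003,0,0,0,0.0878],
    [0,0,0.003,0,0,0,0.0878],
    [0,0,0,0,0,0,0.0878]
  ]
}}

```text
clock: 16.7
ee_pos: [0.4263, 0.2461, -0.0237]
tool_rot: [[-0.615, 0.788, -0.0], [0.788, 0.615, -0.0], [-0.0, -0.001, -1.0]]
contact_force: [-0.1, -0.1, 1.0]
width: 0.0874
gripper_force: 0.0
```

Call:
{"method": "play_rows", "body": {
  "motion": [
    [0,0,0,0,0,0,0.055],
    [0,0,0,0,0,0,0.055],
    [0,0,0,0,0,0,0.055],
    [0,0,0,0,0,0,0.055],
    [0,0,0,0,0,0,0.055]
  ],
  "force": 30
}}

```text
clock: 17.12
ee_pos: [0.4268, 0.2468, -0.0232]
tool_rot: [[-0.616, 0.788, 0.001], [0.788, 0.616, 0.001], [0.0, 0.001, -1.0]]
contact_force: [0.7, 0.6, -0.4]
width: 0.0639
gripper_force: 30.0
```

Call:
{"method": "play_rows", "body": {
  "motion": [
    [0,0,0,0,0,0,0.055],
    [0,0,0,0,0,0,0.055],
    [0,0,0,0,0,0,0.055],
    [0,0,0,0,0,0,0.055],
    [0,0,0,0,0,0,0.055]
  ]
}}

```text
clock: 17.53
ee_pos: [0.4267, 0.2468, -0.0232]
tool_rot: [[-0.616, 0.788, 0.0], [0.788, 0.616, 0.0], [0.0, 0.001, -1.0]]
contact_force: [1.4, 0.5, 0.5]
width: 0.0637
gripper_force: 30.0
```

Call:
{"method": "play_rows", "body": {
  "motion": [
    [0,0,-0.008,0,0,0,0.055],
    [0,0,-0.013,0,0,0,0.055],
    [0,0,-0.015,0,0,0,0.055],
    [0,0,-0.015,0,0,0,0.055],
    [0,0,-0.012,0,0,0,0.055]
  ]
}}

```text
clock: 17.95
ee_pos: [0.4263, 0.2463, 0.0414]
tool_rot: [[-0.616, 0.788, 0.0], [0.788, 0.616, -0.0], [-0.0, 0.0, -1.0]]
contact_force: [1.3, -0.2, -2.6]
width: 0.0642
gripper_force: 30.0
```

Call:
{"method": "play_rows", "body": {
  "motion": [
    [-0.0237,-0.0105,0,0,0,0,0.055],
    [-0.0237,-0.0105,0,0,0,0,0.055],
    [-0.0237,-0.0105,0,0,0,0,0.055],
    [-0.0237,-0.0105,0,0,0,0,0.055],
    [-0.0237,-0.0105,0,0,0,0,0.055]
  ]
}}

```text
clock: 18.37
ee_pos: [0.458, 0.1193, 0.0404]
tool_rot: [[-0.616, 0.788, 0.0], [0.788, 0.616, -0.0], [-0.0, -0.0, -1.0]]
contact_force: [-0.2, 0.5, -1.8]
width: 0.0642
gripper_force: 30.0
```

Call:
{"method": "play_rows", "body": {
  "motion": [
    [-0.0237,-0.0105,0,0,0,0,0.055],
    [-0.0237,-0.0105,0,0,0,0,0.055],
    [-0.0237,-0.0105,0,0,0,0,0.055],
    [-0.0237,-0.0105,0,0,0,0,0.055],
    [-0.0237,-0.0105,0,0,0,0,0.055]
  ]
}}

```text
clock: 18.78
ee_pos: [0.4894, -0.0064, 0.0404]
tool_rot: [[-0.615, 0.788, -0.0], [0.788, 0.615, -0.0], [-0.0, -0.0, -1.0]]
contact_force: [0.1, 0.2, -2.4]
width: 0.0643
gripper_force: 30.0
```

Call:
{"method": "play_rows", "body": {
  "motion": [
    [0,0,0,0,0,0.66,0.055],
    [0,0,0,0,0,0.66,0.055],
    [0,0,0,0,0,0.66,0.055],
    [0,0,0,0,0,0.66,0.055],
    [0,0,0,0,0,0.66,0.055]
  ]
}}

```text
clock: 19.2
ee_pos: [0.4893, -0.0051, 0.0403]
tool_rot: [[-0.309, 0.951, -0.0], [0.951, 0.309, -0.0], [0.0, -0.0, -1.0]]
contact_force: [-0.1, -0.3, -2.9]
width: 0.0638
gripper_force: 30.0
```

Call:
{"method": "play_rows", "body": {
  "motion": [
    [0,0,0,0,0,0.66,0.055],
    [0,0,0,0,0,0.66,0.055],
    [0,0,0,0,0,0.66,0.055],
    [0,0,0,0,0,0.66,0.055],
    [0,0,0,0,0,0.66,0.055]
  ]
}}

```text
clock: 19.62
ee_pos: [0.4892, -0.0049, 0.0403]
tool_rot: [[0.031, 1.0, -0.0], [1.0, -0.031, 0.0], [0.0, -0.0, -1.0]]
contact_force: [0.3, -0.5, -1.9]
width: 0.0633
gripper_force: 30.0
```

Call:
{"method": "play_rows", "body": {
  "motion": [
    [0,0,0.015,0,0,0,0.055],
    [0,0,0.015,0,0,0,0.055],
    [0,0,0.015,0,0,0,0.055],
    [0,0,0.012,0,0,0,0.055],
    [0,0,0.005,0,0,0,0.055]
  ]
}}

```text
clock: 20.03
ee_pos: [0.4886, -0.005, -0.0233]
tool_rot: [[0.028, 1.0, -0.002], [1.0, -0.028, 0.0], [-0.0, -0.002, -1.0]]
contact_force: [0.0, -0.1, -3.6]
width: 0.0636
gripper_force: 30.0
```

Weight ~2.5 N, heading right. Lower the last 6 mm.

Call:
{"method": "play_rows", "body": {
  "motion": [
    [0,0,0.002,0,0,0,0.055],
    [0,0,0.0015,0,0,0,0.055],
    [0,0,0.001,0,0,0,0.055],
    [0,0,0.0005,0,0,0,0.055],
    [0,0,0,0,0,0,0.055]
  ]
}}

```text
clock: 20.45
ee_pos: [0.49, -0.0049, -0.0269]
tool_rot: [[0.028, 1.0, 0.001], [1.0, -0.028, -0.0], [0.0, 0.001, -1.0]]
contact_force: [-0.7, 0.3, -1.9]
width: 0.0639
gripper_force: 30.0
```

Call:
{"method": "play_rows", "body": {
  "motion": [
    [0,0,0.001,0,0,0,0.055],
    [0,0,0.0005,0,0,0,0.055],
    [0,0,0.0005,0,0,0,0.055],
    [0,0,0,0,0,0,0.055],
    [0,0,0,0,0,0,0.055]
  ]
}}

```text
clock: 20.87
ee_pos: [0.4897, -0.005, -0.0292]
tool_rot: [[0.028, 1.0, 0.0], [1.0, -0.028, -0.0], [-0.0, 0.0, -1.0]]
contact_force: [-0.5, -0.6, -0.4]
width: 0.0641
gripper_force: 30.0
```

Call:
{"method": "play_rows", "body": {
  "motion": [
    [0,0,0,0,0,0,0.0878],
    [0,0,0,0,0,0,0.0878],
    [0,0,0,0,0,0,0.0878],
    [0,0,0,0,0,0,0.0878],
    [0,0,0,0,0,0,0.0878]
  ]
}}

```text
clock: 21.28
ee_pos: [0.4898, -0.0049, -0.0293]
tool_rot: [[0.028, 1.0, 0.0], [1.0, -0.028, 0.0], [0.0, 0.0, -1.0]]
contact_force: [0.9, 0.8, -0.2]
width: 0.0877
gripper_force: 0.0
```

Call:
{"method": "play_rows", "body": {
  "motion": [
    [0,0,-0.01,0,0,0,0.0878],
    [0,0,-0.025,0,0,0,0.0878],
    [0,0,-0.025,0,0,0,0.0878],
    [0,0,-0.025,0,0,0,0.0878],
    [0,0,-0.015,0,0,0,0.0878]
  ]
}}

```text
clock: 21.7
ee_pos: [0.4906, -0.0046, 0.0736]
tool_rot: [[0.028, 1.0, 0.003], [1.0, -0.028, 0.0], [0.0, 0.003, -1.0]]
contact_force: [0.6, 0.4, -0.1]
width: 0.0881
gripper_force: 0.0
```

Call:
{"method": "play_rows", "body": {
  "motion": [
    [0,0,0,0,0,1,0.0878],
    [0,0,0,0,0,1,0.0878],
    [0,0,0,0,0,1,0.0878],
    [0,0,0,0,0,1,0.0878],
    [0,0,0,0,0,1,0.0878]
  ]
}}

```text
clock: 22.12
ee_pos: [0.4897, -0.0048, 0.0715]
tool_rot: [[0.528, 0.849, 0.001], [0.849, -0.528, 0.0], [0.0, 0.0, -1.0]]
contact_force: [0.7, -0.8, -0.5]
width: 0.0877
gripper_force: 0.0
```

Call:
{"method": "play_rows", "body": {
  "motion": [
    [0,0,0,0,0,1,0.0878],
    [0,0,0,0,0,1,0.0878],
    [0,0,0,0,0,1,0.0878],
    [0,0,0,0,0,1,0.0878],
    [0,0,0,0,0,1,0.0878]
  ]
}}

```text
clock: 22.53
ee_pos: [0.4896, -0.0047, 0.0714]
tool_rot: [[0.882, 0.471, 0.0], [0.471, -0.882, 0.0], [0.001, -0.0, -1.0]]
contact_force: [0.8, 0.4, 0.2]
width: 0.0881
gripper_force: 0.0
```

Call:
{"method": "play_rows", "body": {
  "motion": [
    [0,0,0,0,0,1,0.0878],
    [0,0,0,0,0,1,0.0878],
    [0,0,0,0,0,1,0.0878],
    [0,0,0,0,0,1,0.0878],
    [0,0,0,0,0,1,0.0878]
  ]
}}

```text
clock: 22.95
ee_pos: [0.4896, -0.0046, 0.0714]
tool_rot: [[0.999, -0.033, 0.0], [-0.033, -0.999, 0.001], [0.0, -0.001, -1.0]]
contact_force: [-0.1, -0.4, -0.5]
width: 0.088
gripper_force: 0.0
```

Call:
{"method": "play_rows", "body": {
  "motion": [
    [0,0.035,0,0,0,0,0.0878],
    [0,0.035,0,0,0,0,0.0878],
    [0,0.035,0,0,0,0,0.0878],
    [0,0.035,0,0,0,0,0.0878],
    [0,0.035,0,0,0,0,0.0878]
  ]
}}

```text
clock: 23.37
ee_pos: [0.4846, -0.1811, 0.0715]
tool_rot: [[1.0, -0.027, 0.001], [-0.027, -1.0, 0.0], [0.001, -0.0, -1.0]]
contact_force: [0.7, 0.0, -0.1]
width: 0.0875
gripper_force: 0.0
```

Call:
{"method": "play_rows", "body": {
  "motion": [
    [0,0.035,0,0,0,0,0.0878],
    [0,0.035,0,0,0,0,0.0878],
    [0,0.035,0,0,0,0,0.0878],
    [0,0.035,0,0,0,0,0.0878],
    [0,0.035,0,0,0,0,0.0878]
  ]
}}

```text
clock: 23.78
ee_pos: [0.4797, -0.3562, 0.0715]
tool_rot: [[1.0, -0.028, 0.001], [-0.028, -1.0, 0.0], [0.001, -0.0, -1.0]]
contact_force: [0.3, 0.4, -0.2]
width: 0.0876
gripper_force: 0.0
```

```bash
python3 - <<'E'
from h import *
snap('scene','s7');b,_=snap('top','t7');s=bot.read_state();print(s['ee_pos'],s['tool_rot'][:,1])
print(proj('top',[[.49,-.005,.028]]))
A=cv2.resize(b[125:245,195:345],None,fx=5,fy=5,interpolation=cv2.INTER_CUBIC)
cv2.imwrite('pics/c7.png',A[:,:,::-1])
E
```

```text
[ 0.47804748 -0.36197259  0.07155883] [-0.03645945 -0.99932901  0.00349858]
[[290.27531548 207.87776858]]
```

View pics/c7.png

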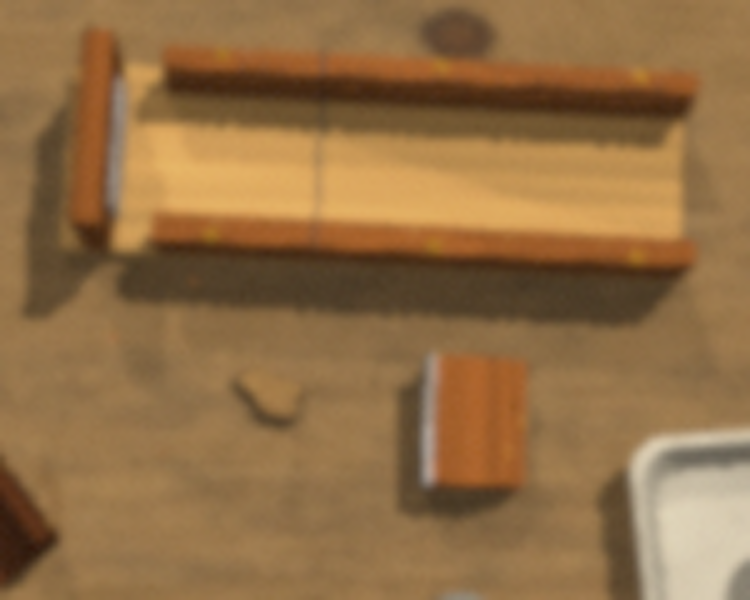

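```bash
cat > prof.py <<'E'
from h import *
def prof(im,z,y0,y1,x0,x1,k=.0277,pose=None,n='top'):
    ys=np.linspace(y0,y1,60); ts=np.arange(x0,x1,.0005)
    P=np.array([[t+k*y,y,z] for t in ts for y in ys]); uv=proj(n,P,pose).astype(np.float32)
    v=cv2.remap(im.astype(np.float32),uv[:,0].reshape(len(ts),-1),uv[:,1].reshape(len(ts),-1),cv2.INTER_LINEAR)
    p=v.mean(1); g=np.gradient(cv2.GaussianBlur(p,(1,5),0),axis=0).sum(1)
    pk=[i for i in range(2,len(g)-2) if abs(g[i])==abs(g[i-2:i+3]).max() and abs(g[i])>.25*abs(g).max()]
    return [(round(float(ts[i])*1000,1),round(float(g[i]),1)) for i in pk]
if __name__=='__main__':
    im=np.load('pics/t7.npz')['im']
    for a in((-.1,-.06),(-.06,-.02),(.03,.06),(.09,.14)):print('board .045',a,prof(im,.045,*a,.54,.69))
    print('slide .028',prof(im,.028,-.012,.015,.43,.54)) # t = x - k*y
    im0=np.load('pics/t0.npz')['im'];print('t0',prof(im0,.045,-.1,-.02,.54,.69))
E
python3 prof.py
```

```text
board .045 (-0.1, -0.06) [(560.5, -4.2), (567.0, 12.2), (581.0, 13.3), (597.0, -3.4), (610.5, -3.7), (627.5, -11.5), (642.0, -8.8), (656.5, 10.5)]
board .045 (-0.06, -0.02) [(567.5, 12.4), (581.0, 14.2), (596.5, -4.5), (627.0, -12.7), (642.0, -9.1), (656.5, 10.0)]
board .045 (0.03, 0.06) [(561.0, -4.4), (568.5, 13.8), (581.5, 14.8), (627.5, -11.8), (643.0, -8.8), (656.0, 11.5)]
board .045 (0.09, 0.14) [(561.5, -4.7), (568.5, 12.8), (582.0, 15.3), (609.0, -3.8), (628.0, -13.7), (643.0, -8.2), (657.0, 11.1)]
slide .028 [(441.5, -7.6), (456.5, 11.2), (538.5, -9.4)]
t0 [(560.5, -3.8), (567.5, 12.2), (581.0, 13.4), (596.5, -3.7), (627.0, -11.9), (642.5, -8.9), (656.5, 10.0)]
```

```bash
python3 - <<'E'
from prof import *
im=np.load('pics/t7.npz')['im']
print('top slide hi',prof(im,.028,-.012,.012,.505,.536)); print('top slide lo',prof(im,.028,-.012,.012,.445,.47))
print('top rail outer hi',prof(im,.045,-.1,0,.663,.68))
im=np.load('pics/s7.npz')['im']
print('sc slide',prof(im,.028,-.012,.012,.44,.535,n='scene'))
print('sc slide lo',prof(im,.028,-.012,.012,.45,.465,n='scene'),prof(im,.028,-.012,.012,.51,.535,n='scene'))
for a in((-.1,-.06),(-.06,-.02),(.02,.06)):print('sc board',a,prof(im,.045,*a,.555,.69,n='scene'))
E
```

```text
top slide hi [(528.0, -0.9), (535.0, -3.1)]
top slide lo [(446.0, -3.4), (456.5, 11.3)]
top rail outer hi [(665.5, 2.4)]
sc slide [(459.5, 18.1), (522.5, -12.7), (528.5, 7.4)]
sc slide lo [(459.5, 18.1)] [(522.5, -12.7), (528.5, 7.4)]
sc board (-0.1, -0.06) [(571.0, 15.1), (581.0, -6.7), (594.0, -6.6), (660.0, 11.4), (671.5, -15.2), (688.0, 11.0)]
sc board (-0.06, -0.02) [(571.0, 14.6), (581.5, -5.8), (594.0, -6.8), (647.5, -4.6), (659.5, 11.2)]
sc board (0.02, 0.06) [(571.5, 15.9), (582.0, -8.8), (594.5, -6.6), (660.5, 12.7), (675.0, -7.2), (684.5, 4.7)]
```

Call:
{"method": "play_rows", "body": {
  "motion": [
    [0.0001,-0.035,0,0,0,0,0.0878],
    [0.0001,-0.035,0,0,0,0,0.0878],
    [0.0001,-0.035,0,0,0,0,0.0878],
    [0.0001,-0.035,0,0,0,0,0.0878],
    [0.0001,-0.035,0,0,0,0,0.0878]
  ]
}}

```text
clock: 24.3
ee_pos: [0.485, -0.1774, 0.0713]
tool_rot: [[1.0, -0.028, 0.0], [-0.028, -1.0, 0.001], [0.0, -0.001, -1.0]]
contact_force: [0.4, 0.2, 0.7]
width: 0.0879
gripper_force: 0.0
```

Call:
{"method": "play_rows", "body": {
  "motion": [
    [0.0001,-0.035,0,0,0,0,0.0878],
    [0.0001,-0.035,0,0,0,0,0.0878],
    [0.0001,-0.035,0,0,0,0,0.0878],
    [0.0001,-0.035,0,0,0,0,0.0878],
    [0.0001,-0.035,0,0,0,0,0.0878]
  ]
}}

```text
clock: 24.72
ee_pos: [0.4901, -0.0025, 0.0714]
tool_rot: [[1.0, -0.027, 0.0], [-0.027, -1.0, 0.001], [0.0, -0.001, -1.0]]
contact_force: [0.4, 0.4, 0.0]
width: 0.088
gripper_force: 0.0
```

Call:
{"method": "play_rows", "body": {
  "motion": [
    [0,0,0.005,0,0,0,0.0878],
    [0,0,0.015,0,0,0,0.0878],
    [0,0,0.015,0,0,0,0.0878],
    [0,0,0.015,0,0,0,0.0878],
    [0,0,0,0,0,0,0.0878]
  ]
}}

```text
clock: 25.13
ee_pos: [0.4885, -0.0044, 0.019]
tool_rot: [[1.0, -0.027, -0.004], [-0.027, -1.0, 0.0], [-0.004, -0.0, -1.0]]
contact_force: [-0.5, 0.1, -0.3]
width: 0.088
gripper_force: 0.0
```

Call:
{"method": "play_rows", "body": {
  "motion": [
    [0,0,0.012,0,0,0,0.0878],
    [0,0,0.013,0,0,0,0.0878],
    [0,0,0.013,0,0,0,0.0878],
    [0,0,0.011,0,0,0,0.0878],
    [0,0,0,0,0,0,0.0878]
  ]
}}

```text
clock: 25.55
ee_pos: [0.4895, -0.0048, -0.0293]
tool_rot: [[1.0, -0.028, -0.002], [-0.028, -1.0, 0.0], [-0.002, 0.0, -1.0]]
contact_force: [-0.4, 0.3, 0.0]
width: 0.0878
gripper_force: 0.0
```

Call:
{"method": "play_rows", "body": {
  "motion": [
    [0,0,0,0,0,0,0.04],
    [0,0,0,0,0,0,0.04],
    [0,0,0,0,0,0,0.04],
    [0,0,0,0,0,0,0.04],
    [0,0,0,0,0,0,0.04]
  ],
  "force": 30
}}

```text
clock: 25.97
ee_pos: [0.491, -0.005, -0.0278]
tool_rot: [[1.0, -0.028, 0.001], [-0.028, -1.0, 0.0], [0.001, -0.0, -1.0]]
contact_force: [0.6, 0.4, -0.6]
width: 0.058
gripper_force: 0.0
```

Call:
{"method": "play_rows", "body": {
  "motion": [
    [0,0,0,0,0,0,0.04],
    [0,0,0,0,0,0,0.04],
    [0,0,0,0,0,0,0.04],
    [0,0,0,0,0,0,0.04],
    [0,0,0,0,0,0,0.04]
  ]
}}

```text
clock: 26.38
ee_pos: [0.4909, -0.0051, -0.028]
tool_rot: [[1.0, -0.028, 0.0], [-0.028, -1.0, -0.0], [0.0, 0.0, -1.0]]
contact_force: [-0.6, -0.1, 5.4]
width: 0.0501
gripper_force: 30.0
```

Call:
{"method": "play_rows", "body": {
  "motion": [
    [0,0,-0.008,0,0,0,0.04],
    [0,0,-0.015,0,0,0,0.04],
    [0,0,-0.018,0,0,0,0.04],
    [0,0,-0.018,0,0,0,0.04],
    [0,0,-0.012,0,0,0.03,0.04]
  ]
}}

```text
clock: 26.8
ee_pos: [0.4907, -0.0048, 0.0441]
tool_rot: [[1.0, -0.031, 0.001], [-0.031, -1.0, 0.0], [0.001, -0.0, -1.0]]
contact_force: [0.2, 0.1, -2.9]
width: 0.0496
gripper_force: 30.0
```

Call:
{"method": "play_rows", "body": {
  "motion": [
    [0.013,0.0066,0,0,0,0,0.04],
    [0.013,0.0066,0,0,0,0,0.04],
    [0.013,0.0066,0,0,0,0,0.04],
    [0.013,0.0066,0,0,0,0,0.04],
    [0.013,0.0066,0,0,0,0,0.04]
  ]
}}

```text
clock: 27.22
ee_pos: [0.5545, -0.0402, 0.0427]
tool_rot: [[1.0, -0.031, -0.001], [-0.031, -1.0, 0.0], [-0.001, -0.0, -1.0]]
contact_force: [0.4, -0.1, -2.3]
width: 0.05
gripper_force: 30.0
```

Call:
{"method": "play_rows", "body": {
  "motion": [
    [0.013,0.0066,0,0,0,0,0.04],
    [0.013,0.0066,0,0,0,0,0.04],
    [0.013,0.0066,0,0,0,0,0.04],
    [0.013,0.0066,0,0,0,0,0.04],
    [0.013,0.0066,0,0,0,0,0.04]
  ]
}}

```text
clock: 27.63
ee_pos: [0.6183, -0.0751, 0.0424]
tool_rot: [[1.0, -0.031, -0.001], [-0.031, -1.0, 0.0], [-0.001, -0.0, -1.0]]
contact_force: [-0.0, 0.3, -2.8]
width: 0.0499
gripper_force: 30.0
```

Call:
{"method": "play_rows", "body": {
  "motion": [
    [0,0,0,0,0,0,0.04],
    [0,0,0,0,0,0,0.04],
    [0,0,0,0,0,0,0.04],
    [0,0,0,0,0,0,0.04],
    [0,0,0,0,0,0,0.04]
  ]
}}

```text
clock: 28.05
ee_pos: [0.6176, -0.0744, 0.0426]
tool_rot: [[1.0, -0.03, -0.001], [-0.03, -1.0, 0.0], [-0.001, -0.0, -1.0]]
contact_force: [1.0, 0.3, -3.1]
width: 0.0498
gripper_force: 30.0
```

```bash
python3 - <<'E'
from prof import *
s=bot.read_state();print(s['ee_pos'],s['tool_rot'][:,1],s['contact_force'],s['width'])
im,_=snap('scene','s8'); z=s['ee_pos'][2]+.028+.028
print(z,'slide top edges scene',prof(im,z,-.085,-.065,.57,.665,k=.032,n='scene'))
cv2.imwrite('pics/c8.png',cv2.resize(im[130:250,200:380],None,fx=4,fy=4,interpolation=cv2.INTER_CUBIC)[:,:,::-1])
E
```

```text
[ 0.61764229 -0.07435203  0.04259654] [-3.04059914e-02 -9.99537609e-01 -2.09985687e-04] [ 0.95028221  0.31160743 -3.11943627] 0.04981989130624254
0.09859654274771947 slide top edges scene [(621.0, 7.8), (651.5, -8.2), (660.0, 15.1)]
```

Call:
{"method": "play_rows", "body": {
  "motion": [
    [0.0012,0,0.004,0,0,0,0.04],
    [0,0,0.008,0,0,0,0.04],
    [0,0,0.01,0,0,0,0.04],
    [0,0,0.01,0,0,0,0.04],
    [0,0,0.006,0,0,0,0.04]
  ]
}}

```text
clock: 28.52
ee_pos: [0.6184, -0.0749, 0.0025]
tool_rot: [[1.0, -0.031, -0.003], [-0.031, -1.0, 0.0], [-0.003, -0.0, -1.0]]
contact_force: [-0.4, 0.2, -3.4]
width: 0.0496
gripper_force: 30.0
```

Call:
{"method": "play_rows", "body": {
  "motion": [
    [0,0,0.003,0,0,0,0.04],
    [0,0,0.003,0,0,0,0.04],
    [0,0,0.002,0,0,0,0.04],
    [0,0,0,0,0,0,0.04],
    [0,0,0,0,0,0,0.04]
  ]
}}

```text
clock: 28.93
ee_pos: [0.6199, -0.0751, -0.0031]
tool_rot: [[1.0, -0.031, 0.0], [-0.031, -1.0, -0.0], [0.0, 0.0, -1.0]]
contact_force: [-0.2, -0.7, -1.7]
width: 0.05
gripper_force: 30.0
```

Call:
{"method": "play_rows", "body": {
  "motion": [
    [-0.001,0,0.003,0,0,0,0.04],
    [0,0,0.004,0,0,0,0.04],
    [0,0,0.004,0,0,0,0.04],
    [0,0,0.002,0,0,0,0.04],
    [0,0,0,0,0,0,0.04]
  ]
}}

```text
clock: 29.35
ee_pos: [0.6181, -0.075, -0.0171]
tool_rot: [[1.0, -0.031, -0.001], [-0.031, -1.0, 0.0], [-0.001, 0.0, -1.0]]
contact_force: [-0.1, -0.0, -2.4]
width: 0.0497
gripper_force: 30.0
```

Call:
{"method": "play_rows", "body": {
  "motion": [
    [0,0,0.001,0,0,0,0.04],
    [0,0,0.0007,0,0,0,0.04],
    [0,0,0,0,0,0,0.04],
    [0,0,0,0,0,0,0.04],
    [0,0,0,0,0,0,0.04]
  ]
}}

```text
clock: 29.77
ee_pos: [0.6189, -0.075, -0.0179]
tool_rot: [[1.0, -0.031, 0.0], [-0.031, -1.0, -0.0], [0.0, 0.0, -1.0]]
contact_force: [0.3, -0.5, -1.7]
width: 0.0497
gripper_force: 30.0
```

Call:
{"method": "play_rows", "body": {
  "motion": [
    [0,0,0.0007,0,0,0,0.04],
    [0,0,0,0,0,0,0.04],
    [0,0,0,0,0,0,0.0878],
    [0,0,0,0,0,0,0.0878],
    [0,0,0,0,0,0,0.0878]
  ]
}}

```text
clock: 30.18
ee_pos: [0.619, -0.075, -0.0186]
tool_rot: [[1.0, -0.031, 0.001], [-0.031, -1.0, -0.0], [0.001, -0.0, -1.0]]
contact_force: [1.3, -0.1, -0.2]
width: 0.0665
gripper_force: 0.0
```

Call:
{"method": "play_rows", "body": {
  "motion": [
    [0,0,0,0,0,0,0.0878],
    [0,0,0,0,0,0,0.0878],
    [0,0,0,0,0,0,0.0878],
    [0,0,0,0,0,0,0.0878],
    [0,0,0,0,0,0,0.0878]
  ]
}}

```text
clock: 30.6
ee_pos: [0.6187, -0.075, -0.0188]
tool_rot: [[1.0, -0.031, 0.0], [-0.031, -1.0, 0.0], [0.0, -0.0, -1.0]]
contact_force: [-0.6, -0.3, 0.0]
width: 0.0875
gripper_force: 0.0
```

Call:
{"method": "play_rows", "body": {
  "motion": [
    [0,0,-0.01,0,0,0,0.0878],
    [0,0,-0.02,0,0,0,0.0878],
    [0,0,-0.02,0,0,0,0.0878],
    [0,0,-0.02,0,0,0,0.0878],
    [0,0,-0.01,0,0,0,0.0878]
  ]
}}

```text
clock: 31.02
ee_pos: [0.6203, -0.075, 0.0644]
tool_rot: [[1.0, -0.031, 0.004], [-0.031, -1.0, -0.0], [0.004, 0.0, -1.0]]
contact_force: [-0.1, 0.7, 0.6]
width: 0.0879
gripper_force: 0.0
```

Call:
{"method": "play_rows", "body": {
  "motion": [
    [-0.01,0.03,0,0,0,0,0.0878],
    [-0.01,0.035,0,0,0,0,0.0878],
    [-0.01,0.035,0,0,0,0,0.0878],
    [-0.01,0.035,0,0,0,0,0.0878],
    [-0.01,0.035,0,0,0,0,0.0878]
  ]
}}

```text
clock: 31.43
ee_pos: [0.5626, -0.2448, 0.0616]
tool_rot: [[1.0, -0.031, 0.0], [-0.031, -1.0, -0.0], [0.0, 0.0, -1.0]]
contact_force: [0.6, 0.2, 0.3]
width: 0.0877
gripper_force: 0.0
```

```bash
python3 - <<'E'
from prof import *
a,_=snap('scene','s9');b,_=snap('top','t9')
A=cv2.resize(a[140:240,205:365],None,fx=4.5,fy=4.5,interpolation=cv2.INTER_CUBIC)[:,:720];B=cv2.resize(b[125:185,200:344],None,fx=5,fy=5,interpolation=cv2.INTER_CUBIC)[:150*2,:720]
C=np.vstack([A[:300],B[:300]]);print(C.shape)
cv2.imwrite('pics/c9.png',C[:,:,::-1])
E
```

```text
(600, 720, 3)
```

View pics/c9.png

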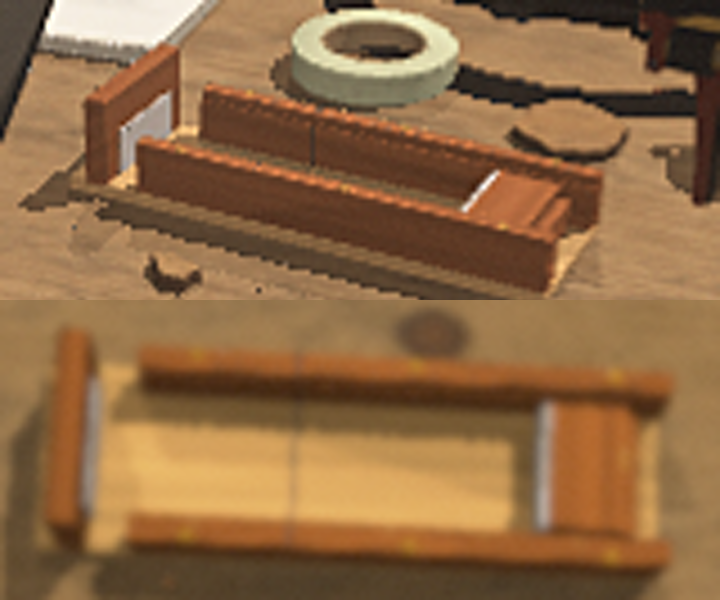

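```bash
cat > lp.py <<'E'
from h import *
import sys
def lprof(f,z,l0,l1,y0,y1,n='top',k=.032,c=.6187,raw=False):
    a=np.load(f'pics/{f}.npz');im=a['im']
    ys=np.arange(y0,y1,.0005); ls=np.linspace(l0,l1,40)
    P=np.array([[c+k*y+l,y-k*l,z] for y in ys for l in ls]);uv=proj(n,P,a['pose']).astype(np.float32)
    v=cv2.remap(im.astype(np.float32),uv[:,0].reshape(len(ys),-1),uv[:,1].reshape(len(ys),-1),cv2.INTER_CUBIC).mean(2).mean(1)
    g=np.gradient(v)
    if raw: return ys,v
    i=np.argmin(v); return ys,v,g
if __name__=='__main__':
    for l in((-.025,-.012),(-.012,0),(0,.012)):
        ys,v=lprof('t9',.01,*l,.06,.09,raw=True); w=np.clip(np.median(v)-3-v,0,None); print('line',l,(ys*w).sum()/w.sum(), (np.median(v)-v.min()).round(1))
        ys,v=lprof('t9',.01,*l,-.065,-.03,raw=True); print('front',[f'{y*1000:.0f}:{q:.0f}' for y,q in zip(ys[::2],v[::2])])
    for l in((-.012,0),(0,.012)):
        for f,n in(('s9','scene'),):
            ys,v=lprof(f,.038,*l,-.075,-.035,n=n,raw=True);print('sc front',[f'{y*1000:.0f}:{q:.0f}' for y,q in zip(ys[::2],v[::2])])
    s=bot.read_state();print(s['ee_pos'],s['clock'])
E
python3 lp.py
```

```text
line (-0.025, -0.012) 0.07564767759671749 13.7
front ['-65:98', '-64:98', '-63:99', '-62:98', '-61:100', '-60:105', '-59:111', '-58:121', '-57:132', '-56:143', '-55:153', '-54:158', '-53:157', '-52:149', '-51:137', '-50:122', '-49:112', '-48:104', '-47:99', '-46:99', '-45:99', '-44:99', '-43:100', '-42:102', '-41:104', '-40:109', '-39:115', '-38:122', '-37:133', '-36:141', '-35:150', '-34:157', '-33:161', '-32:164', '-31:165']
line (-0.012, 0) 0.0762061400306079 13.8
front ['-65:104', '-64:104', '-63:105', '-62:105', '-61:106', '-60:111', '-59:116', '-58:124', '-57:136', '-56:146', '-55:154', '-54:159', '-53:157', '-52:149', '-51:138', '-50:123', '-49:110', '-48:101', '-47:94', '-46:91', '-45:91', '-44:90', '-43:90', '-42:92', '-41:93', '-40:96', '-39:103', '-38:110', '-37:120', '-36:128', '-35:135', '-34:142', '-33:145', '-32:147', '-31:149']
line (0, 0.012) 0.0768595266805807 14.4
front ['-65:105', '-64:105', '-63:105', '-62:106', '-61:107', '-60:111', '-59:116', '-58:123', '-57:132', '-56:139', '-55:145', '-54:149', '-53:148', '-52:141', '-51:131', '-50:119', '-49:105', '-48:96', 
[... 397 characters left out ...]
'-56:106', '-55:115', '-54:138', '-53:171', '-52:200', '-51:206', '-50:180', '-49:135', '-48:90', '-47:63', '-46:53', '-45:55', '-44:59', '-43:61', '-42:62', '-41:63', '-40:62', '-39:62', '-38:62', '-37:63', '-36:64']
sc front ['-75:125', '-74:126', '-73:126', '-72:126', '-71:124', '-70:123', '-69:121', '-68:120', '-67:120', '-66:119', '-65:118', '-64:117', '-63:116', '-62:116', '-61:116', '-60:116', '-59:115', '-58:112', '-57:109', '-56:109', '-55:119', '-54:142', '-53:178', '-52:211', '-51:220', '-50:193', '-49:142', '-48:89', '-47:54', '-46:40', '-45:40', '-44:46', '-43:52', '-42:55', '-41:57', '-40:58', '-39:58', '-38:58', '-37:57', '-36:56']
[ 0.55983481 -0.25205468  0.06139363] 31.5333
```

Call:
{"method": "play_rows", "body": {
  "motion": [
    [0.01,-0.034,0,0,0,0,0.07],
    [0.01,-0.034,0,0,0,0,0.07],
    [0.01,-0.034,0,0,0,0,0.07],
    [0.01,-0.034,0,0,0,0,0.07],
    [0.01,-0.034,0,0,0,0,0.07]
  ]
}}

```text
clock: 31.95
ee_pos: [0.619, -0.0729, 0.0615]
tool_rot: [[1.0, -0.031, 0.0], [-0.031, -1.0, 0.0], [0.0, -0.0, -1.0]]
contact_force: [1.1, 0.9, 0.1]
width: 0.0699
gripper_force: 0.0
```

Call:
{"method": "play_rows", "body": {
  "motion": [
    [0,0,0,0,0,0,0.07],
    [0,0,0,0,0,0,0.07],
    [0,0,0,0,0,0,0.07],
    [0,0,0.01,0,0,0,0.07],
    [0,0,0.01,0,0,0,0.07]
  ]
}}

```text
clock: 32.37
ee_pos: [0.6187, -0.077, 0.041]
tool_rot: [[0.999, -0.034, 0.001], [-0.034, -0.999, -0.001], [0.001, 0.001, -1.0]]
contact_force: [0.4, -0.3, 0.2]
width: 0.0703
gripper_force: 0.0
```

Call:
{"method": "play_rows", "body": {
  "motion": [
    [0,0,0.014,0,0,0,0.07],
    [0,0,0.016,0,0,0,0.07],
    [0,0,0.016,0,0,0,0.07],
    [0,0,0.012,0,0,0,0.07],
    [0,0,0,0,0,0,0.07]
  ]
}}

```text
clock: 32.78
ee_pos: [0.6158, -0.0759, -0.0202]
tool_rot: [[0.999, -0.032, -0.006], [-0.032, -0.999, -0.0], [-0.006, 0.0, -1.0]]
contact_force: [-0.5, -0.5, -0.2]
width: 0.0704
gripper_force: 0.0
```

Call:
{"method": "play_rows", "body": {
  "motion": [
    [0,0,0,0,0,0,0.07],
    [0,-0.003,0,0,0,0,0.07],
    [0,-0.003,0,0,0,0,0.07],
    [0,-0.003,0,0,0,0,0.07],
    [0,-0.003,0,0,0,0,0.07]
  ]
}}

```text
clock: 33.2
ee_pos: [0.6198, -0.0631, -0.0158]
tool_rot: [[1.0, -0.031, 0.002], [-0.031, -1.0, -0.001], [0.002, 0.001, -1.0]]
contact_force: [-0.1, -3.7, 1.3]
width: 0.0699
gripper_force: 1.4
```

Call:
{"method": "play_rows", "body": {
  "motion": [
    [0,-0.0045,0,0,0,0,0.07],
    [0,-0.0045,0,0,0,0,0.07],
    [0,-0.0045,0,0,0,0,0.07],
    [0,-0.0045,0,0,0,0,0.07],
    [0,-0.0045,0,0,0,0,0.07]
  ]
}}

```text
clock: 33.62
ee_pos: [0.6199, -0.0402, -0.0166]
tool_rot: [[1.0, -0.031, 0.0], [-0.031, -1.0, -0.0], [0.0, 0.0, -1.0]]
contact_force: [-0.0, -2.0, 2.9]
width: 0.0701
gripper_force: 1.6
```

Call:
{"method": "play_rows", "body": {
  "motion": [
    [0,-0.0045,0,0,0,0,0.07],
    [0,-0.0045,0,0,0,0,0.07],
    [0,-0.0045,0,0,0,0,0.07],
    [0,-0.0045,0,0,0,0,0.07],
    [0,-0.0045,0,0,0,0,0.07]
  ]
}}

```text
clock: 34.03
ee_pos: [0.6204, -0.0176, -0.0168]
tool_rot: [[1.0, -0.031, -0.0], [-0.031, -1.0, -0.0], [-0.0, 0.0, -1.0]]
contact_force: [-0.3, -2.8, 2.9]
width: 0.0702
gripper_force: 1.6
```

Call:
{"method": "play_rows", "body": {
  "motion": [
    [0,-0.0045,0,0,0,0,0.07],
    [0,-0.0045,0,0,0,0,0.07],
    [0,-0.0045,0,0,0,0,0.07],
    [0,-0.0045,0,0,0,0,0.07],
    [0,-0.0045,0,0,0,0,0.07]
  ]
}}

```text
clock: 34.45
ee_pos: [0.6211, 0.005, -0.0168]
tool_rot: [[1.0, -0.031, -0.0], [-0.031, -1.0, 0.0], [-0.0, -0.0, -1.0]]
contact_force: [-0.5, -2.3, 3.2]
width: 0.07
gripper_force: 1.4
```

Call:
{"method": "play_rows", "body": {
  "motion": [
    [0,-0.0045,0,0,0,0,0.07],
    [0,-0.0045,0,0,0,0,0.07],
    [0,-0.0045,0,0,0,0,0.07],
    [0,-0.0045,0,0,0,0,0.07],
    [0,-0.0045,0,0,0,0,0.07]
  ]
}}

```text
clock: 34.87
ee_pos: [0.6218, 0.0275, -0.0168]
tool_rot: [[1.0, -0.031, -0.0], [-0.031, -1.0, 0.0], [-0.0, -0.0, -1.0]]
contact_force: [-0.7, -1.4, 1.5]
width: 0.0701
gripper_force: 1.3
```

Call:
{"method": "play_rows", "body": {
  "motion": [
    [0,-0.0045,0,0,0,0,0.07],
    [0,-0.0045,0,0,0,0,0.07],
    [0,-0.0045,0,0,0,0,0.07],
    [0,-0.0045,0,0,0,0,0.07],
    [0,-0.003,0,0,0,0,0.07]
  ]
}}

```text
clock: 35.28
ee_pos: [0.6224, 0.0489, -0.0168]
tool_rot: [[1.0, -0.031, -0.0], [-0.031, -1.0, 0.0], [-0.0, -0.0, -1.0]]
contact_force: [0.2, -2.3, 1.2]
width: 0.0701
gripper_force: 1.2
```

Call:
{"method": "play_rows", "body": {
  "motion": [
    [0,-0.0025,0,0,0,0,0.07],
    [0,-0.0015,0,0,0,0,0.07],
    [0,-0.001,0,0,0,0,0.07],
    [0,0,0,0,0,0,0.07],
    [0,0,0,0,0,0,0.07]
  ]
}}

```text
clock: 35.7
ee_pos: [0.6226, 0.0533, -0.0168]
tool_rot: [[1.0, -0.031, -0.0], [-0.031, -1.0, 0.0], [-0.0, -0.0, -1.0]]
contact_force: [0.3, -1.5, 0.8]
width: 0.07
gripper_force: 0.4
```

Call:
{"method": "play_rows", "body": {
  "motion": [
    [0,0.003,0,0,0,0,0.07],
    [0,0.005,0,0,0,0,0.07],
    [0,0,0,0,0,0,0.07],
    [0,0,-0.015,0,0,0,0.07],
    [0,0,-0.025,0,0,0,0.07]
  ]
}}

```text
clock: 36.12
ee_pos: [0.62, 0.0444, 0.0211]
tool_rot: [[0.999, -0.031, -0.005], [-0.032, -1.0, -0.001], [-0.005, 0.001, -1.0]]
contact_force: [0.2, 0.5, -0.2]
width: 0.07
gripper_force: 0.0
```

Call:
{"method": "play_rows", "body": {
  "motion": [
    [0,0,-0.03,0,0,0,0.07],
    [0,0.035,-0.02,0,0,0,0.07],
    [0,0.038,0,0,0,0,0.07],
    [0,0.038,0,0,0,0,0.07],
    [0,0.038,0,0,0,0,0.07]
  ]
}}

```text
clock: 36.53
ee_pos: [0.6179, -0.1055, 0.0741]
tool_rot: [[1.0, -0.031, 0.001], [-0.031, -1.0, -0.0], [0.001, -0.0, -1.0]]
contact_force: [0.1, 0.6, 0.2]
width: 0.0698
gripper_force: 0.0
```

Call:
{"method": "play_rows", "body": {
  "motion": [
    [0,0.038,0,0,0,0,0.07],
    [0,0.038,0,0,0,0,0.07],
    [0,0.038,0,0,0,0,0.07],
    [0,0.037,0,0,0,0,0.07],
    [0,0,0,0,0,0,0.07]
  ]
}}

```text
clock: 36.95
ee_pos: [0.6104, -0.2664, 0.0733]
tool_rot: [[0.999, -0.043, -0.001], [-0.043, -0.999, -0.006], [-0.0, 0.006, -1.0]]
contact_force: [0.1, -0.9, -0.4]
width: 0.0699
gripper_force: 0.0
```

```bash
python3 - <<'E'
from lp import *
snap('scene','s10');snap('top','t10')
for l in((-.025,-.012),(-.012,0),(0,.012)):
    ys,v=lprof('t10',.01,*l,.05,.095,raw=True); print('top',l,[f'{y*1000:.0f}:{q:.0f}' for y,q in zip(ys[::2],v[::2])])
for l in((-.012,0),(0,.012)):
    ys,v=lprof('s10',.038,*l,.055,.085,n='scene',raw=True);print('sc front',[f'{y*1000:.0f}:{q:.0f}' for y,q in zip(ys[::2],v[::2])])
# line on rail tops from both cams
for n,f in(('top','t10'),('scene','s10'),('scene','s9'),('top','t9')):
  for l in((-.048,-.041),(.041,.048)):
    ys,v=lprof(f,.045,*l,.062,.09,n=n,c=.6198,raw=True); r=v-np.polyval(np.polyfit(ys,v,1),ys); i=r.argmin(); print(n,l,'mark',ys[i].round(4),r[i].round(1))
s=bot.read_state();print(s['ee_pos'],s['clock'])
E
```

```text
top (-0.025, -0.012) ['50:104', '51:103', '52:102', '53:101', '54:100', '55:100', '56:99', '57:99', '58:99', '59:99', '60:100', '61:104', '62:110', '63:118', '64:131', '65:143', '66:154', '67:162', '68:163', '69:158', '70:149', '71:136', '72:122', '73:112', '74:102', '75:98', '76:98', '77:100', '78:105', '79:114', '80:123', '81:133', '82:145', '83:154', '84:162', '85:167', '86:168', '87:170', '88:170', '89:170', '90:170', '91:170', '92:170', '93:170', '94:170']
top (-0.012, 0) ['50:107', '51:106', '52:105', '53:105', '54:104', '55:103', '56:103', '57:103', '58:103', '59:104', '60:104', '61:106', '62:110', '63:115', '64:125', '65:137', '66:148', '67:159', '68:165', '69:163', '70:157', '71:145', '72:129', '73:116', '74:105', '75:96', '76:94', '77:96', '78:98', '79:104', '80:114', '81:123', '82:134', '83:145', '84:153', '85:161', '86:164', '87:166', '88:168', '89:168', '90:168', '91:168', '92:169', '93:169', '94:169']
top (0, 0.012) ['50:108', '51:107', '52:106', '53:105', '54:105', '55:104', '56:104', '57:104', '58:104', '59:104', '60:105', '61:106', '62:109', '63:114', '64:119', '65:1
[... 544 characters left out ...]
61', '81:61', '82:63', '83:66', '84:67', '85:67']
sc front ['55:118', '56:118', '57:117', '58:117', '59:116', '60:114', '61:110', '62:110', '63:119', '64:137', '65:163', '66:188', '67:201', '68:195', '69:162', '70:110', '71:63', '72:40', '73:41', '74:52', '75:60', '76:64', '77:65', '78:65', '79:65', '80:65', '81:64', '82:64', '83:64', '84:65', '85:66']
top (-0.048, -0.041) mark 0.0765 -4.1
top (0.041, 0.048) mark 0.077 -4.6
scene (-0.048, -0.041) mark 0.069 -8.2
scene (0.041, 0.048) mark 0.075 -26.1
scene (-0.048, -0.041) mark 0.0685 -8.8
scene (0.041, 0.048) mark 0.0755 -25.4
top (-0.048, -0.041) mark 0.0755 -3.0
top (0.041, 0.048) mark 0.077 -4.4
[ 0.61222324 -0.25749403  0.07298956] 37.05
```

```bash
python3 - <<'E'
from lp import *
from scipy.ndimage import map_coordinates
# scene: per-row dark minimum of the line on far wall, rows 160..180 of s7,s9,s10
c=.621;k=.032
for f in('s7','s9','s10'):
    im=np.load(f'pics/{f}.npz')['im'].astype(float).mean(2)
    out=[]
    for r in range(163,177):
        seg=im[r,264:286]; w=np.clip(np.median(seg)-8-seg,0,None)
        if w.sum()>15: u=(np.arange(264,286)*w).sum()/w.sum(); out.append((u,r,w.max()))
    o,R=ray('scene',[(a,b) for a,b,_ in out])
    n=np.array([1,-k,0]);res=[]
    for (u,r,w),d in zip(out,R):
        t=((c+.0345*1.0005)-n@o)/(n@d);p=o+t*d;res.append((round(u,1),r,int(w),round(p[1]*1000+k*34.5,1),round(p[2]*1000,1)))
    print(f,res)
# top: line along lateral stations (t9), local-detrended centroid, in axis coords
for f in('t0','t7','t9'):
  print(f,[ (int((a+.002)*1000),round(float((lambda ys,v:(lambda r:(ys*np.clip(-r-2,0,None)).sum()/np.clip(-r-2,0,None).sum())(v-np.interp(ys,[ys[0],ys[-1]],[v[:6].mean(),v[-6:].mean()])))(*lprof(f,.01,a,a+.004,.066,.088,raw=True)))*1000,2)) for a in np.arange(-.026,.02,.004)])
E
```

```text
s7 [(np.float64(278.4), 163, 19, np.float64(62.0), np.float64(55.8)), (np.float64(277.3), 164, 22, np.float64(65.2), np.float64(52.0)), (np.float64(269.0), 165, 23, np.float64(91.5), np.float64(42.9))]
s9 [(np.float64(278.5), 163, 18, np.float64(61.7), np.float64(55.9)), (np.float64(278.4), 164, 14, np.float64(61.8), np.float64(52.7)), (np.float64(269.1), 165, 20, np.float64(90.9), np.float64(43.1)), (np.float64(272.4), 166, 7, np.float64(80.7), np.float64(42.2)), (np.float64(277.2), 167, 6, np.float64(65.3), np.float64(42.5)), (np.float64(274.3), 176, 15, np.float64(73.6), np.float64(11.7))]
s10 [(np.float64(278.4), 163, 18, np.float64(62.1), np.float64(55.8)), (np.float64(278.2), 164, 18, np.float64(62.5), np.float64(52.6)), (np.float64(269.0), 165, 22, np.float64(91.2), np.float64(43.0)), (np.float64(272.8), 166, 4, np.float64(79.4), np.float64(42.5)), (np.float64(277.1), 167, 4, np.float64(65.6), np.float64(42.4)), (np.float64(268.4), 171, 55, np.float64(93.0), np.float64(23.3)), (np.float64(267.7), 172, 59, np.float64(95.0), np.float64(19.6)), (np.float64(267.1), 173, 54, np.float64(97.0), np.float64(15.9)), (np.float64(266.9), 174, 62, np.float64(97.6), np.float64(12.5)), (np.float64(266.4), 175, 47, np.float64(98.9), np.float64(9.0)), (np.float64(273.0), 176, 34, np.float64(77.8), np.float64(10.7))]
t0 [(-24, 76.19), (-19, 75.8), (-16, 75.73), (-11, 76.17), (-7, 76.07), (-3, 76.32), (0, 76.67), (4, 76.68), (8, 76.95), (12, 76.96), (16, 75.71), (19, 75.47)]
t7 [(-24, 76.06), (-19, 75.64), (-16, 75.82), (-11, 75.89), (-7, 76.29), (-3, 76.31), (0, 76.72), (4, 76.64), (8, 76.75), (12, 76.76), (16, 75.93), (19, 75.97)]
t9 [(-24, 76.24), (-19, 75.49), (-16, 75.37), (-11, 75.76), (-7, 76.13), (-3, 76.31), (0, 76.74), (4, 76.71), (8, 77.12), (12, 76.89), (16, 75.9), (19, 76.03)]
```

Call:
{"method": "play_rows", "body": {
  "motion": [
    [0,-0.035,0,0,0,0,0.07],
    [0,-0.035,0,0,0,0,0.07],
    [0,-0.035,0,0,0,0,0.07],
    [0,-0.035,0,0,0,0,0.07],
    [0,-0.035,0,0,0,0,0.07]
  ]
}}

```text
clock: 37.47
ee_pos: [0.6182, -0.0758, 0.0733]
tool_rot: [[1.0, -0.029, -0.0], [-0.029, -1.0, 0.001], [-0.0, -0.001, -1.0]]
contact_force: [0.5, -0.1, -0.2]
width: 0.07
gripper_force: 0.0
```

Call:
{"method": "play_rows", "body": {
  "motion": [
    [0,-0.035,0,0,0,0,0.07],
    [0,-0.035,0,0,0,0,0.07],
    [0,-0.035,0,0,0,0,0.07],
    [0,-0.02,0,0,0,0,0.07],
    [0,0,0,0,0,0,0.07]
  ]
}}

```text
clock: 37.88
ee_pos: [0.6215, 0.0552, 0.0735]
tool_rot: [[1.0, -0.02, 0.0], [-0.02, -1.0, 0.005], [-0.0, -0.005, -1.0]]
contact_force: [-0.6, 1.1, 0.2]
width: 0.07
gripper_force: 0.0
```

Call:
{"method": "play_rows", "body": {
  "motion": [
    [0,0,0,0,0,0,0.07],
    [0,0,0,0,0,0,0.07],
    [0,0,0.015,0,0,0,0.07],
    [0,0,0.02,0,0,0,0.07],
    [0,0,0,0,0,0,0.07]
  ]
}}

```text
clock: 38.3
ee_pos: [0.6198, 0.0426, 0.0351]
tool_rot: [[0.999, -0.033, -0.005], [-0.033, -0.999, -0.002], [-0.005, 0.002, -1.0]]
contact_force: [-0.9, 0.1, 0.0]
width: 0.0698
gripper_force: 0.0
```

Call:
{"method": "play_rows", "body": {
  "motion": [
    [0,0,0.012,0,0,0,0.07],
    [0,0,0.016,0,0,0,0.07],
    [0,0,0.016,0,0,0,0.07],
    [0,0,0.01,0,0,0,0.07],
    [0,0,0,0,0,0,0.07]
  ]
}}

```text
clock: 38.72
ee_pos: [0.621, 0.0441, -0.0176]
tool_rot: [[0.999, -0.032, -0.003], [-0.032, -0.999, -0.001], [-0.003, 0.001, -1.0]]
contact_force: [0.8, 0.1, 0.0]
width: 0.0698
gripper_force: 0.0
```

Call:
{"method": "play_rows", "body": {
  "motion": [
    [0,0,0,0,0,0,0.07],
    [0,0,0,0,0,0,0.07],
    [0,0,0,0,0,0,0.07],
    [0,0,0,0,0,0,0.07],
    [0,0,0,0,0,0,0.07]
  ]
}}

```text
clock: 39.13
ee_pos: [0.623, 0.045, -0.015]
tool_rot: [[1.0, -0.031, 0.001], [-0.031, -1.0, 0.0], [0.001, -0.0, -1.0]]
contact_force: [-0.5, -0.1, -0.5]
width: 0.07
gripper_force: 0.0
```

Call:
{"method": "play_rows", "body": {
  "motion": [
    [0,-0.002,0,0,0,0,0.07],
    [0,-0.002,0,0,0,0,0.07],
    [0,-0.002,0,0,0,0,0.07],
    [0,-0.001,0,0,0,0,0.07],
    [0,0,0,0,0,0,0.07]
  ]
}}

```text
clock: 39.55
ee_pos: [0.6226, 0.0526, -0.0157]
tool_rot: [[1.0, -0.031, 0.0], [-0.031, -1.0, 0.0], [0.0, -0.0, -1.0]]
contact_force: [-0.6, -0.5, 0.4]
width: 0.07
gripper_force: 0.0
```

Now 3.4 mm on to y ≈ 0.056, then retreat and look.

Call:
{"method": "play_rows", "body": {
  "motion": [
    [0,-0.0008,0,0,0,0,0.07],
    [0,-0.0008,0,0,0,0,0.07],
    [0,-0.0008,0,0,0,0,0.07],
    [0,-0.0008,0,0,0,0,0.07],
    [0,-0.0006,0,0,0,0,0.07]
  ]
}}

```text
clock: 39.97
ee_pos: [0.6227, 0.0553, -0.0158]
tool_rot: [[1.0, -0.032, -0.0], [-0.032, -1.0, -0.001], [-0.0, 0.001, -1.0]]
contact_force: [0.4, -2.0, -0.3]
width: 0.0701
gripper_force: 0.8
```

Call:
{"method": "play_rows", "body": {
  "motion": [
    [0,0,0,0,0,0,0.07],
    [0,0,0,0,0,0,0.07],
    [0,0,0,0,0,0,0.07],
    [0,0,0,0,0,0,0.07],
    [0,0,0,0,0,0,0.07]
  ]
}}

```text
clock: 40.38
ee_pos: [0.6227, 0.0558, -0.0158]
tool_rot: [[1.0, -0.031, -0.0], [-0.031, -1.0, -0.0], [-0.0, 0.0, -1.0]]
contact_force: [-0.1, -1.6, 0.1]
width: 0.0699
gripper_force: 0.6
```

Call:
{"method": "play_rows", "body": {
  "motion": [
    [0,0.003,0,0,0,0,0.07],
    [0,0.005,0,0,0,0,0.07],
    [0,0,0,0,0,0,0.07],
    [0,0,-0.015,0,0,0,0.07],
    [0,0,-0.025,0,0,0,0.07]
  ]
}}

```text
clock: 40.8
ee_pos: [0.6202, 0.0473, 0.0222]
tool_rot: [[0.999, -0.031, -0.005], [-0.031, -1.0, -0.001], [-0.005, 0.001, -1.0]]
contact_force: [0.1, -0.5, 0.3]
width: 0.07
gripper_force: 0.0
```

Call:
{"method": "play_rows", "body": {
  "motion": [
    [0,0,-0.03,0,0,0,0.07],
    [0,0.035,-0.02,0,0,0,0.07],
    [0,0.035,0,0,0,0,0.07],
    [0,0.035,0,0,0,0,0.07],
    [0,0.035,0,0,0,0,0.07]
  ]
}}

```text
clock: 41.22
ee_pos: [0.6184, -0.0936, 0.0752]
tool_rot: [[1.0, -0.031, 0.002], [-0.031, -1.0, -0.0], [0.002, 0.0, -1.0]]
contact_force: [0.5, 0.1, 0.1]
width: 0.0697
gripper_force: 0.0
```

Call:
{"method": "play_rows", "body": {
  "motion": [
    [0,0.035,0,0,0,0,0.07],
    [0,0.035,0,0,0,0,0.07],
    [0,0.035,0,0,0,0,0.07],
    [0,0.035,0,0,0,0,0.07],
    [0,0.02,0,0,0,0,0.07]
  ]
}}

```text
clock: 41.63
ee_pos: [0.612, -0.2577, 0.0744]
tool_rot: [[0.999, -0.036, -0.0], [-0.036, -0.999, -0.002], [-0.0, 0.002, -1.0]]
contact_force: [0.4, -0.8, -1.1]
width: 0.0699
gripper_force: 0.0
```

```bash
cat > fin.py <<'E'
from lp import *
def fin(t,s):
  for l in((-.025,-.012),(-.012,0),(0,.012)):
    ys,v=lprof(t,.01,*l,.05,.095,raw=True); print('top',l,[f'{y*1000:.0f}:{q:.0f}' for y,q in zip(ys[20:72:2],v[20:72:2])])
  for l in((-.012,0),(0,.012)):
    ys,v=lprof(s,.038,*l,.06,.085,n='scene',raw=True);print('sc front',[f'{y*1000:.0f}:{q:.0f}' for y,q in zip(ys[::2],v[::2])])
if __name__=='__main__':
  import sys; i=sys.argv[1]
  snap('scene','s'+i);snap('top','t'+i);fin('t'+i,'s'+i)
E
python3 fin.py 11; python3 - <<'E'
from lp import *
# rail-top line mark, scene, far rail: fine profile in scene frame, s9
for l in((.040,.044),(.044,.049)):
    ys,v=lprof('s9',.045,*l,.06,.09,n='scene',c=.621,raw=True);print(l,[f'{y*1000:.0f}:{q:.0f}' for y,q in zip(ys[::2],v[::2])])
for z in(.03,.02):
    ys,v=lprof('s9',z,.034,.035,.06,.09,n='scene',c=.621,raw=True);print('wall',z,[f'{y*1000:.0f}:{q:.0f}' for y,q in zip(ys[::2],v[::2])])
E
```

```text
top (-0.025, -0.012) ['60:99', '61:100', '62:100', '63:102', '64:107', '65:113', '66:123', '67:136', '68:147', '69:157', '70:163', '71:161', '72:152', '73:140', '74:124', '75:112', '76:103', '77:98', '78:100', '79:104', '80:107', '81:113', '82:121', '83:128', '84:138', '85:149']
top (-0.012, 0) ['60:102', '61:102', '62:103', '63:104', '64:108', '65:112', '66:118', '67:129', '68:140', '69:150', '70:159', '71:162', '72:158', '73:149', '74:135', '75:119', '76:107', '77:99', '78:97', '79:100', '80:103', '81:106', '82:112', '83:120', '84:128', '85:140']
top (0, 0.012) ['60:104', '61:104', '62:105', '63:105', '64:107', '65:111', '66:116', '67:124', '68:132', '69:138', '70:143', '71:145', '72:142', '73:133', '74:122', '75:109', '76:97', '77:90', '78:85', '79:85', '80:89', '81:92', '82:96', '83:104', '84:112', '85:121']
sc front ['60:116', '61:114', '62:113', '63:111', '64:109', '65:112', '66:120', '67:137', '68:166', '69:201', '70:218', '71:196', '72:137', '73:75', '74:41', '75:38', '76:48', '77:57', '78:60', '79:61', '80:62', '81:62', '82:63', '83:64', '84:65', '85:65']
sc front ['60:116',
[... 726 characters left out ...]
, '76:90', '77:91', '78:96', '79:106', '80:120', '81:133', '82:143', '83:145', '84:140', '85:131', '86:120', '87:112', '88:110', '89:114']
wall 0.03 ['60:62', '61:61', '62:61', '63:62', '64:63', '65:64', '66:64', '67:63', '68:61', '69:61', '70:62', '71:63', '72:63', '73:60', '74:55', '75:52', '76:53', '77:57', '78:61', '79:64', '80:64', '81:64', '82:64', '83:63', '84:62', '85:61', '86:60', '87:61', '88:61', '89:62']
wall 0.02 ['60:64', '61:64', '62:65', '63:64', '64:64', '65:64', '66:65', '67:65', '68:65', '69:66', '70:68', '71:69', '72:67', '73:62', '74:57', '75:55', '76:57', '77:61', '78:64', '79:66', '80:66', '81:66', '82:66', '83:66', '84:65', '85:65', '86:65', '87:65', '88:66', '89:66']
```

Call:
{"method": "play_rows", "body": {
  "motion": [
    [0,-0.035,0,0,0,0,0.07],
    [0,-0.035,0,0,0,0,0.07],
    [0,-0.035,0,0,0,0,0.07],
    [0,-0.035,0,0,0,0,0.07],
    [0,-0.035,0,0,0,0,0.07]
  ]
}}

```text
clock: 42.15
ee_pos: [0.6183, -0.0739, 0.0744]
tool_rot: [[1.0, -0.03, 0.0], [-0.03, -1.0, 0.001], [0.0, -0.001, -1.0]]
contact_force: [0.0, 0.3, 0.2]
width: 0.0702
gripper_force: 0.0
```

Call:
{"method": "play_rows", "body": {
  "motion": [
    [0,-0.035,0,0,0,0,0.07],
    [0,-0.035,0,0,0,0,0.07],
    [0,-0.035,0,0,0,0,0.07],
    [0,-0.02,0,0,0,0,0.07],
    [0,0,0,0,0,0,0.07]
  ]
}}

```text
clock: 42.57
ee_pos: [0.6218, 0.0572, 0.0745]
tool_rot: [[1.0, -0.021, 0.0], [-0.021, -1.0, 0.005], [0.0, -0.005, -1.0]]
contact_force: [1.2, -0.3, -0.4]
width: 0.0699
gripper_force: 0.0
```

Call:
{"method": "play_rows", "body": {
  "motion": [
    [0,0,0,0,0,0,0.07],
    [0,0,0,0,0,0,0.07],
    [0,0,0.015,0,0,0,0.07],
    [0,0,0.02,0,0,0,0.07],
    [0,0,0,0,0,0,0.07]
  ]
}}

```text
clock: 42.98
ee_pos: [0.6199, 0.0452, 0.0361]
tool_rot: [[0.999, -0.034, -0.005], [-0.034, -0.999, -0.002], [-0.005, 0.002, -1.0]]
contact_force: [-0.9, 0.9, -0.1]
width: 0.0697
gripper_force: 0.0
```

Call:
{"method": "play_rows", "body": {
  "motion": [
    [0,0,0.012,0,0,0,0.07],
    [0,0,0.016,0,0,0,0.07],
    [0,0,0.016,0,0,0,0.07],
    [0,0,0.01,0,0,0,0.07],
    [0,0,0,0,0,0,0.07]
  ]
}}

```text
clock: 43.4
ee_pos: [0.6211, 0.0469, -0.0166]
tool_rot: [[0.999, -0.032, -0.003], [-0.032, -0.999, -0.001], [-0.003, 0.001, -1.0]]
contact_force: [-0.3, 0.1, 0.5]
width: 0.07
gripper_force: 0.0
```

Call:
{"method": "play_rows", "body": {
  "motion": [
    [0,0,0,0,0,0,0.07],
    [0,0,0,0,0,0,0.07],
    [0,0,0,0,0,0,0.07],
    [0,0,0,0,0,0,0.07],
    [0,0,0,0,0,0,0.07]
  ]
}}

```text
clock: 43.82
ee_pos: [0.623, 0.0478, -0.014]
tool_rot: [[1.0, -0.031, 0.001], [-0.031, -1.0, 0.0], [0.001, -0.0, -1.0]]
contact_force: [-0.5, 0.3, 0.1]
width: 0.0701
gripper_force: 0.0
```

Call:
{"method": "play_rows", "body": {
  "motion": [
    [0,-0.002,0,0,0,0,0.07],
    [0,-0.002,0,0,0,0,0.07],
    [0,-0.002,0,0,0,0,0.07],
    [0,-0.001,0,0,0,0,0.07],
    [0,0,0,0,0,0,0.07]
  ]
}}

```text
clock: 44.23
ee_pos: [0.6227, 0.0554, -0.0147]
tool_rot: [[1.0, -0.03, 0.0], [-0.03, -1.0, 0.0], [0.0, -0.0, -1.0]]
contact_force: [0.5, -0.4, -0.1]
width: 0.0701
gripper_force: 0.0
```

Call:
{"method": "play_rows", "body": {
  "motion": [
    [0,-0.0006,0,0,0,0,0.07],
    [0,-0.0006,0,0,0,0,0.07],
    [0,-0.0006,0,0,0,0,0.07],
    [0,-0.0005,0,0,0,0,0.07],
    [0,-0.0003,0,0,0,0,0.07]
  ]
}}

```text
clock: 44.65
ee_pos: [0.6227, 0.0568, -0.0148]
tool_rot: [[1.0, -0.032, -0.0], [-0.032, -1.0, -0.001], [-0.0, 0.001, -1.0]]
contact_force: [0.1, -1.1, 0.2]
width: 0.0698
gripper_force: 0.8
```

Call:
{"method": "play_rows", "body": {
  "motion": [
    [0,0,0,0,0,0,0.07],
    [0,0,0,0,0,0,0.07],
    [0,0,0,0,0,0,0.07],
    [0,0,0,0,0,0,0.07],
    [0,0,0,0,0,0,0.07]
  ]
}}

```text
clock: 45.07
ee_pos: [0.6228, 0.0573, -0.0148]
tool_rot: [[1.0, -0.031, -0.0], [-0.031, -1.0, -0.0], [-0.0, 0.0, -1.0]]
contact_force: [-0.0, -0.4, -1.1]
width: 0.0702
gripper_force: 0.6
```

Call:
{"method": "play_rows", "body": {
  "motion": [
    [0,0.003,0,0,0,0,0.07],
    [0,0.005,0,0,0,0,0.07],
    [0,0,0,0,0,0,0.07],
    [0,0,-0.015,0,0,0,0.07],
    [0,0,-0.025,0,0,0,0.07]
  ]
}}

```text
clock: 45.48
ee_pos: [0.6202, 0.0489, 0.0232]
tool_rot: [[0.999, -0.031, -0.005], [-0.031, -1.0, -0.001], [-0.005, 0.001, -1.0]]
contact_force: [-0.1, -0.6, 1.3]
width: 0.0697
gripper_force: 0.0
```

Call:
{"method": "play_rows", "body": {
  "motion": [
    [0,0,-0.03,0,0,0,0.07],
    [0,0.035,-0.02,0,0,0,0.07],
    [0,0.035,0,0,0,0,0.07],
    [0,0.035,0,0,0,0,0.07],
    [0,0.035,0,0,0,0,0.07]
  ]
}}

```text
clock: 45.9
ee_pos: [0.6184, -0.092, 0.0762]
tool_rot: [[1.0, -0.031, 0.002], [-0.031, -1.0, -0.0], [0.002, 0.0, -1.0]]
contact_force: [-0.3, -0.8, 0.1]
width: 0.0698
gripper_force: 0.0
```

Call:
{"method": "play_rows", "body": {
  "motion": [
    [0,0.035,0,0,0,0,0.07],
    [0,0.035,0,0,0,0,0.07],
    [0,0.035,0,0,0,0,0.07],
    [0,0.035,0,0,0,0,0.07],
    [0,0.02,0,0,0,0,0.07]
  ]
}}

```text
clock: 46.32
ee_pos: [0.612, -0.2561, 0.0754]
tool_rot: [[0.999, -0.036, -0.0], [-0.036, -0.999, -0.002], [0.0, 0.002, -1.0]]
contact_force: [-0.2, -0.1, -0.1]
width: 0.0703
gripper_force: 0.0
```

```bash
python3 fin.py 12; python3 - <<'E'
from h import *
# can in dish and spare can upright check: depth tops (scene)
d=np.load('pics/s12.npz')['d'];P=dep('scene',[(u,v) for v in range(384) for u in range(512)],d)
for n,c in(('can',(.429,-.175)),('spare',(.387,.005))):
    m=(np.hypot(P[:,0]-c[0],P[:,1]-c[1])<.03)&(P[:,2]>.035)&(P[:,2]<.08);print(n,m.sum(),P[m].mean(0).round(3),P[m][:,2].max().round(3))
E
```

```text
top (-0.025, -0.012) ['60:100', '61:100', '62:100', '63:100', '64:100', '65:101', '66:104', '67:108', '68:114', '69:124', '70:132', '71:139', '72:145', '73:147', '74:142', '75:134', '76:123', '77:114', '78:109', '79:105', '80:104', '81:106', '82:109', '83:111', '84:117', '85:125']
top (-0.012, 0) ['60:103', '61:103', '62:103', '63:103', '64:104', '65:106', '66:108', '67:114', '68:119', '69:127', '70:135', '71:140', '72:142', '73:141', '74:136', '75:127', '76:118', '77:109', '78:104', '79:102', '80:101', '81:102', '82:105', '83:107', '84:110', '85:118']
top (0, 0.012) ['60:104', '61:104', '62:104', '63:104', '64:105', '65:108', '66:112', '67:119', '68:128', '69:136', '70:144', '71:149', '72:148', '73:142', '74:132', '75:118', '76:106', '77:96', '78:89', '79:87', '80:89', '81:91', '82:95', '83:102', '84:109', '85:118']
sc front ['60:116', '61:115', '62:114', '63:113', '64:112', '65:111', '66:112', '67:117', '68:131', '69:152', '70:173', '71:183', '72:176', '73:151', '74:114', '75:77', '76:53', '77:47', '78:51', '79:56', '80:57', '81:59', '82:62', '83:65', '84:67', '85:67']
sc front ['60:118', '61:118', '62:117', '63:115', '64:111', '65:108', '66:110', '67:120', '68:143', '69:176', '70:208', '71:220', '72:205', '73:169', '74:125', '75:85', '76:57', '77:46', '78:48', '79:55', '80:60', '81:62', '82:64', '83:65', '84:65', '85:65']
can 188 [ 0.426 -0.176  0.05 ] 0.059
spare 168 [0.381 0.001 0.048] 0.054
```

Call:
{"method": "play_rows", "body": {
  "motion": [
    [0,-0.035,0,0,0,0,0.07],
    [0,-0.035,0,0,0,0,0.07],
    [0,-0.035,0,0,0,0,0.07],
    [0,-0.035,0,0,0,0,0.07],
    [0,-0.035,0,0,0,0,0.07]
  ]
}}

```text
clock: 46.83
ee_pos: [0.6184, -0.0723, 0.0754]
tool_rot: [[1.0, -0.03, 0.0], [-0.03, -1.0, 0.001], [0.0, -0.001, -1.0]]
contact_force: [0.4, -0.3, 0.4]
width: 0.0699
gripper_force: 0.0
```

Call:
{"method": "play_rows", "body": {
  "motion": [
    [0,-0.035,0,0,0,0,0.07],
    [0,-0.035,0,0,0,0,0.07],
    [0,-0.035,0,0,0,0,0.07],
    [0,-0.02,0,0,0,0,0.07],
    [0,0,0,0,0,0,0.07]
  ]
}}

```text
clock: 47.25
ee_pos: [0.6218, 0.0588, 0.0755]
tool_rot: [[1.0, -0.021, 0.0], [-0.021, -1.0, 0.005], [0.0, -0.005, -1.0]]
contact_force: [-1.1, 1.4, 0.2]
width: 0.07
gripper_force: 0.0
```

Call:
{"method": "play_rows", "body": {
  "motion": [
    [0,0,0,0,0,0,0.07],
    [0,0,0,0,0,0,0.07],
    [0,0,0.015,0,0,0,0.07],
    [0,0,0.02,0,0,0,0.07],
    [0,0,0,0,0,0,0.07]
  ]
}}

```text
clock: 47.67
ee_pos: [0.62, 0.0467, 0.0371]
tool_rot: [[0.999, -0.034, -0.005], [-0.034, -0.999, -0.002], [-0.005, 0.002, -1.0]]
contact_force: [-0.4, 0.0, -0.8]
width: 0.0701
gripper_force: 0.0
```

Call:
{"method": "play_rows", "body": {
  "motion": [
    [0,0,0.012,0,0,0,0.07],
    [0,0,0.016,0,0,0,0.07],
    [0,0,0.016,0,0,0,0.07],
    [0,0,0.01,0,0,0,0.07],
    [0,0,0,0,0,0,0.07]
  ]
}}

```text
clock: 48.08
ee_pos: [0.6212, 0.0484, -0.0156]
tool_rot: [[0.999, -0.032, -0.003], [-0.032, -0.999, -0.001], [-0.003, 0.001, -1.0]]
contact_force: [-0.4, -0.2, 0.1]
width: 0.0702
gripper_force: 0.0
```

Call:
{"method": "play_rows", "body": {
  "motion": [
    [0,0,0,0,0,0,0.07],
    [0,0,0,0,0,0,0.07],
    [0,0,0,0,0,0,0.07],
    [0,0,0,0,0,0,0.07],
    [0,0,0,0,0,0,0.07]
  ]
}}

```text
clock: 48.5
ee_pos: [0.6231, 0.0494, -0.013]
tool_rot: [[1.0, -0.031, 0.001], [-0.031, -1.0, 0.0], [0.001, -0.0, -1.0]]
contact_force: [0.6, -0.3, 0.4]
width: 0.0698
gripper_force: 0.0
```

Call:
{"method": "play_rows", "body": {
  "motion": [
    [0,-0.002,0,0,0,0,0.07],
    [0,-0.002,0,0,0,0,0.07],
    [0,-0.002,0,0,0,0,0.07],
    [0,-0.001,0,0,0,0,0.07],
    [0,0,0,0,0,0,0.07]
  ]
}}

```text
clock: 48.92
ee_pos: [0.6228, 0.057, -0.0137]
tool_rot: [[1.0, -0.031, 0.0], [-0.031, -1.0, 0.0], [0.0, -0.0, -1.0]]
contact_force: [0.3, -0.1, 0.4]
width: 0.0698
gripper_force: 0.0
```

Call:
{"method": "play_rows", "body": {
  "motion": [
    [0,-0.0004,0,0,0,0,0.07],
    [0,-0.0004,0,0,0,0,0.07],
    [0,-0.0004,0,0,0,0,0.07],
    [0,-0.0003,0,0,0,0,0.07],
    [0,0,0,0,0,0,0.07]
  ]
}}

```text
clock: 49.33
ee_pos: [0.6228, 0.0574, -0.0138]
tool_rot: [[1.0, -0.032, -0.0], [-0.032, -1.0, -0.0], [-0.0, 0.0, -1.0]]
contact_force: [-0.2, -1.3, 0.6]
width: 0.07
gripper_force: 0.6
```

Call:
{"method": "play_rows", "body": {
  "motion": [
    [0,0,0,0,0,0,0.07],
    [0,0,0,0,0,0,0.07],
    [0,0,0,0,0,0,0.07],
    [0,0,0,0,0,0,0.07],
    [0,0,0,0,0,0,0.07]
  ]
}}

```text
clock: 49.75
ee_pos: [0.6228, 0.0577, -0.0138]
tool_rot: [[1.0, -0.031, -0.0], [-0.031, -1.0, -0.0], [-0.0, 0.0, -1.0]]
contact_force: [0.1, -2.3, -0.5]
width: 0.07
gripper_force: 0.7
```

Call:
{"method": "play_rows", "body": {
  "motion": [
    [0,0.003,0,0,0,0,0.07],
    [0,0.005,0,0,0,0,0.07],
    [0,0,0,0,0,0,0.07],
    [0,0,-0.015,0,0,0,0.07],
    [0,0,-0.025,0,0,0,0.07]
  ]
}}

```text
clock: 50.17
ee_pos: [0.6202, 0.0494, 0.0242]
tool_rot: [[0.999, -0.031, -0.005], [-0.031, -1.0, -0.001], [-0.005, 0.001, -1.0]]
contact_force: [-0.0, -0.4, 0.7]
width: 0.0703
gripper_force: 0.0
```

Call:
{"method": "play_rows", "body": {
  "motion": [
    [0,0,-0.03,0,0,0,0.07],
    [0,0.035,-0.02,0,0,0,0.07],
    [0,0.035,0,0,0,0,0.07],
    [0,0.035,0,0,0,0,0.07],
    [0,0.035,0,0,0,0,0.07]
  ]
}}

```text
clock: 50.58
ee_pos: [0.6185, -0.0915, 0.0772]
tool_rot: [[1.0, -0.031, 0.002], [-0.031, -1.0, -0.0], [0.002, 0.0, -1.0]]
contact_force: [0.6, -0.6, -0.6]
width: 0.07
gripper_force: 0.0
```

Call:
{"method": "play_rows", "body": {
  "motion": [
    [0,0.035,0,0,0,0,0.07],
    [0,0.035,0,0,0,0,0.07],
    [0,0.035,0,0,0,0,0.07],
    [0,0.035,0,0,0,0,0.07],
    [0,0.02,0,0,0,0,0.07]
  ]
}}

```text
clock: 51.0
ee_pos: [0.612, -0.2556, 0.0764]
tool_rot: [[0.999, -0.036, -0.0], [-0.036, -0.999, -0.002], [-0.0, 0.002, -1.0]]
contact_force: [0.1, 0.5, 0.1]
width: 0.0703
gripper_force: 0.0
```

```bash
python3 fin.py 13
```

```text
top (-0.025, -0.012) ['60:100', '61:100', '62:100', '63:100', '64:100', '65:100', '66:103', '67:107', '68:114', '69:125', '70:135', '71:146', '72:154', '73:157', '74:153', '75:144', '76:131', '77:119', '78:112', '79:106', '80:104', '81:107', '82:109', '83:111', '84:117', '85:124']
top (-0.012, 0) ['60:103', '61:103', '62:103', '63:103', '64:104', '65:104', '66:106', '67:111', '68:115', '69:122', '70:131', '71:138', '72:144', '73:147', '74:144', '75:137', '76:127', '77:116', '78:109', '79:104', '80:102', '81:102', '82:105', '83:107', '84:109', '85:116']
top (0, 0.012) ['60:104', '61:104', '62:104', '63:104', '64:105', '65:107', '66:109', '67:114', '68:121', '69:128', '70:136', '71:143', '72:145', '73:143', '74:137', '75:126', '76:115', '77:104', '78:95', '79:91', '80:89', '81:88', '82:90', '83:93', '84:96', '85:101']
sc front ['60:116', '61:116', '62:116', '63:115', '64:113', '65:112', '66:110', '67:112', '68:121', '69:139', '70:160', '71:175', '72:177', '73:159', '74:123', '75:81', '76:51', '77:43', '78:49', '79:56', '80:58', '81:60', '82:62', '83:64', '84:66', '85:66']
sc front ['60:118', '61:118', '62:117', '63:116', '64:114', '65:111', '66:109', '67:111', '68:122', '69:146', '70:174', '71:192', '72:190', '73:169', '74:132', '75:92', '76:61', '77:48', '78:49', '79:56', '80:61', '81:63', '82:64', '83:64', '84:64', '85:65']
```

```bash
python3 -c "
from station import bot
print(bot.job_done())"
```

```text
the job is handed in; nothing more can be done
None
```

The job is handed in, at about 51 s: the film can stands in the white dish, and the slide was set into the channel, let go and pushed until its metal face measured about 0.1 mm (top camera) to 1 mm (scene camera) short of the line's centre; my last numeric check still had the second can standing and I touched none of the bystanders, but I did not re-measure the case, scissors or sherd, and the judge returned no verdict.

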